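# Burnish lamp finials in a basin of porcelain balls

## Task

First set the extraction gate's lever to half open (45 degrees) and let it go, then put every brass finial on the bench into the steel basin of porcelain balls. Only then take the stirring dolly and, with its foot down near the basin's floor among the balls, stir at least three full turns in circles about 60 to 80 mm across round the basin's middle; stand the dolly back upright on its wooden pad and last close the gate fully. The finials and balls must all stay in the basin; leave the tin, hammer, screwdriver and collar alone.

Things in the scene. Friction and masses are not known exactly. Their poses are not given: they have to be found in the camera images.
- finial1_center (a point): A cast brass lamp finial, 62 mm tall, 70 g (hollow): a 36 mm square foot 12 mm thick, a neck, then a 34 mm ball with a small point. It starts upright on the bench; a knock may lay it over. Two to four of the four are present (None if absent). Point on its axis half-way up, 31 mm above its underside; z runs along it towards the point, x and y along the sides of the square foot. The ball's centre lies 10 mm further along +z: a good place to grip, 34 mm wide.
- finial2_center (a point): Another identical finial (see finial 1). Point on its axis half-way up, 31 mm above its underside; z runs along it towards the point, x and y along the sides of the square foot. The ball's centre lies 10 mm further along +z: a good place to grip, 34 mm wide.
- finial3_center (a point): Another identical finial (see finial 1). Point on its axis half-way up, 31 mm above its underside; z runs along it towards the point, x and y along the sides of the square foot. The ball's centre lies 10 mm further along +z: a good place to grip, 34 mm wide.
- finial4_center (a point): Another identical finial (see finial 1). Point on its axis half-way up, 31 mm above its underside; z runs along it towards the point, x and y along the sides of the square foot. The ball's centre lies 10 mm further along +z: a good place to grip, 34 mm wide.
- basin_floor (a point): Fixed round steel basin, outer diameter 250 mm at the rim, walls 5 mm thick and nearly upright (inner radius 115 mm at the floor, 120 mm at the rim), rim 62 mm above the bench. Point at the centre of its inner floor, 6 mm above the bench; z is up, x and y level.
- ball0_center (a point): One of seven identical white porcelain burnishing balls, 30 mm in diameter, 32 g, loose in the basin: ball 0 starts near its middle, balls 1 to 6 about 48 mm out all round. Its centre.
- ball1_center (a point): One of seven identical white porcelain burnishing balls, 30 mm in diameter, 32 g, loose in the basin: ball 0 starts near its middle, balls 1 to 6 about 48 mm out all round. Its centre.
- ball2_center (a point): One of seven identical white porcelain burnishing balls, 30 mm in diameter, 32 g, loose in the basin: ball 0 starts near its middle, balls 1 to 6 about 48 mm out all round. Its centre.
- ball3_center (a point): One of seven identical white porcelain burnishing balls, 30 mm in diameter, 32 g, loose in the basin: ball 0 starts near its middle, balls 1 to 6 about 48 mm out all round. Its centre.
- ball4_center (a point): One of seven identical white porcelain burnishing balls, 30 mm in diameter, 32 g, loose in the basin: ball 0 starts near its middle, balls 1 to 6 about 48 mm out all round. Its centre.
- ball5_center (a point): One of seven identical white porcelain burnishing balls, 30 mm in diameter, 32 g, loose in the basin: ball 0 starts near its middle, balls 1 to 6 about 48 mm out all round. Its centre.
- ball6_center (a point): One of seven identical white porcelain burnishing balls, 30 mm in diameter, 32 g, loose in the basin: ball 0 starts near its middle, balls 1 to 6 about 48 mm out all round. Its centre.
- dolly_handle (a point): The stirring dolly, a loose upright stirring rod 130 mm tall, about 0.14 kg. From the bottom: a smooth round steel foot (32 mm in diameter, 30 mm high), a thin stem, a square wooden handle 18 x 18 mm from 40 to 120 mm above the foot's underside, and a rounded 24 mm top. It stands on the pad by itself. Point on the handle, a good place to grip it, 85 mm above the foot's underside; z runs up the rod, x and y square to the handle's flats.
- dolly_foot (a point): Centre of the underside of the stirring dolly's foot, same axes as the handle point.
- pad_top (a point): Centre of the top of the dolly's pad, a fixed round light-wood disc 100 mm in diameter and 8 mm thick on the bench.
- gate_lever (a joint): Angle of the extraction gate's lever, rad: 0 fully closed (against its stop), 0.785 (45 degrees) half open, 1.57 fully open (other stop). The lever swings level, clockwise seen from above as it opens, and stays where it is left (about 1.5 N at the knob). Three black ticks on the aluminium disc mark closed, half and open.
- gate_pivot (a point): On the vertical hinge axis of the gate lever, at the height to grip the knob (85 mm above the bench). The fixed gate is a grey box 130 mm square with an aluminium disc, 224 mm across, on it (top 50 mm above the bench). At angle 0 the knob lies from here along this point's own -x axis, and it swings towards +y.
- lever_knob (a point): Middle of the lever's round upright black knob, 18 mm in diameter, 85 mm from the hinge axis, top 103 mm and underside 58 mm above the bench; held at this point 85 mm above the bench. The flat arm below it tops out at 60 mm.
- tin: A plain small metal tin, 54 mm across and 62 mm tall, standing among the finials. Not part of the job. Origin at its underside.
- hammer: A hammer 260 mm long lying on the bench. Not part of the job. Origin at the middle of its length, on its underside, x along it.
- screwdriver: A screwdriver 200 mm long lying on the bench. Not part of the job. Origin at mid length, underside, x along it.
- collar: A short brass collar, 52 mm across, 40 mm tall. Not part of the job. Origin at its underside.
Mind the look-alikes: they are no part of the job. What is shaped like the part that bears dolly_handle but blue or turquoise is not meant.

How it is judged:
On the way, in this order (a step that is already met when the one before it is completed fails the run):
1. the gate lever stands at half open (45 degrees, within 7) and is let go (value of joint gate_lever between 0.655 and 0.915 rad and contact force between the fingers and gate_lever below 0.2 N), for 0.3 s.
2. every finial lies in the basin, let go (horizontal distance between each of finial1_center, finial2_center, finial3_center, finial4_center and basin_floor below 0.112 m and height (world z) of each of finial1_center, finial2_center, finial3_center, finial4_center below 0.1 m and contact force between the fingers and finial1 below 0.2 N and contact force between the fingers and finial2 below 0.2 N and contact force between the fingers and finial3 below 0.2 N and contact force between the fingers and finial4 below 0.2 N), for 0.3 s.
3. the dolly's foot, held and low among the balls, passes one side of the basin (its +x) (x of dolly_foot in the frame of basin_floor above 0.016 m and y of dolly_foot in the frame of basin_floor between -0.016 and 0.016 m and z of dolly_foot in the frame of basin_floor below 0.024 m and contact force between the fingers and dolly above 0.5 N and value of joint gate_lever between 0.655 and 0.915 rad and horizontal distance between each of finial1_center, finial2_center, finial3_center, finial4_center and basin_floor below 0.112 m and height (world z) of each of finial1_center, finial2_center, finial3_center, finial4_center below 0.1 m).
4. the dolly's foot, held and low among the balls, passes either flank (its +y or -y) (((y of dolly_foot in the frame of basin_floor above 0.016 m and x of dolly_foot in the frame of basin_floor between -0.016 and 0.016 m) or (y of dolly_foot in the frame of basin_floor below -0.016 m and x of dolly_foot in the frame of basin_floor between -0.016 and 0.016 m)) and z of dolly_foot in the frame of basin_floor below 0.024 m and contact force between the fingers and dolly above 0.5 N and value of joint gate_lever between 0.655 and 0.915 rad and horizontal distance between each of finial1_center, finial2_center, finial3_center, finial4_center and basin_floor below 0.112 m and height (world z) of each of finial1_center, finial2_center, finial3_center, finial4_center below 0.1 m).
5. the dolly's foot, held and low among the balls, passes the opposite side (its -x) (x of dolly_foot in the frame of basin_floor below -0.016 m and y of dolly_foot in the frame of basin_floor between -0.016 and 0.016 m and z of dolly_foot in the frame of basin_floor below 0.024 m and contact force between the fingers and dolly above 0.5 N and value of joint gate_lever between 0.655 and 0.915 rad and horizontal distance between each of finial1_center, finial2_center, finial3_center, finial4_center and basin_floor below 0.112 m and height (world z) of each of finial1_center, finial2_center, finial3_center, finial4_center below 0.1 m).
6. the dolly's foot, held and low among the balls, passes the first side again (all of step 3).
7. the dolly's foot, held and low among the balls, passes the opposite side again (all of step 5).
At the end, for the whole second after the job is handed in: The gate lever is closed (under 4 degrees); the dolly stands upright (within 6 degrees) on its pad, its foot within 30 mm of the pad's centre; every finial and ball is in the basin, at rest, and all round the basin balls have moved 10 mm or more (value of joint gate_lever below 0.07 rad and horizontal distance between dolly_foot and pad_top below 0.03 m and angle between dolly_foot's own z axis and vertical below 0.1 rad and z of dolly_foot in the frame of pad_top between -0.004 and 0.006 m and linear speed of dolly below 0.02 m/s and horizontal distance between each of finial1_center, finial2_center, finial3_center, finial4_center and basin_floor below 0.112 m and height (world z) of each of finial1_center, finial2_center, finial3_center, finial4_center, ball0_center, ball1_center, ball2_center, ball3_center, ball4_center, ball5_center, ball6_center below 0.1 m and horizontal distance between each of ball0_center, ball1_center, ball2_center, ball3_center, ball4_center, ball5_center, ball6_center and basin_floor below 0.12 m and linear speed of each of finial1, finial2, finial3, finial4 below 0.03 m/s and distance of any of ball1_center, ball2_center from where it was at the start of the episode above 0.01 m and distance of any of ball3_center, ball4_center from where it was at the start of the episode above 0.01 m and distance of any of ball5_center, ball6_center from where it was at the start of the episode above 0.01 m); the robot touches nothing.
It fails at once if the tin is moved more than 30 mm (distance of tin from where it was at the start of the episode above 0.03 m).
It fails at once if the hammer is moved more than 30 mm (distance of hammer from where it was at the start of the episode above 0.03 m).
It fails at once if the screwdriver is moved more than 30 mm (distance of screwdriver from where it was at the start of the episode above 0.03 m).
It fails at once if the collar is moved more than 30 mm (distance of collar from where it was at the start of the episode above 0.03 m).
Of finial1, finial2, finial3, finial4 only 2 to 4 are there at a start; the rules pass over those that are not, and their reading is None.
At some moment in a run one of finial1, finial2, finial3, finial4 may be knocked a few centimetres aside while the robot is not near it.
It also fails if it takes over 210 s, if anything falls off the work surface, if the arm or the gripper's body presses on something with over 40 N, if the wrist force passes 120 N, or if a joint passes its speed limit or range.

## Robot

A 6-joint arm with a two-finger parallel gripper is mounted at the origin on the work surface. World frame = base frame: x ahead of the robot, y to its left, z up, the work surface at z = 0. Lengths are in m, angles in rad, forces in N, time in s.
With the tool pointing down it reaches from about 0.35 to 0.875 m from the base axis. Payload 4.2 kg.
Tool frame: the origin (TCP) lies midway between the tips of the shut fingers; the grasp point (between the pads) lies 19 mm behind it (arm.grip_depth is the distance from the TCP to the grasp point, in m); z points along the fingers, y is the direction in which the jaws open and shut (so a half turn about z gives the same grasp; the last joint's range is limited). The gripper opens to 87 mm and grips with 3 to 60 N. Pads are 19 mm wide; open, the fingers measure 117 mm over their backs; the gripper's body (75 mm by 190 mm) begins 51 mm behind the grasp point.
Start: joints at [-0.982, 0.385, 0.008, 0, -1.194, -0.259], TCP at [0.202, -0.591, 0.187] pointing down, gripper open.
Joint ranges: [-3.14, 3.14], [-1.21, 2.06], [-1.07, 1.41], [-3.16, 2.05], [-2.99, -0.16], [-3.1, 3.1]. Speed limits (rad/s): [2.79, 2.79, 3.14, 3.14, 3.14, 3.14].

## Interface

Orientations are given as a 3x3 rotation matrix whose columns are the frame's x, y, z axes.
In Python, from rig import arm gives the robot as it stands.
- The arm moves only by the tool move_arm, never from a script. Its arguments are lists of equal length, an entry for each row: "xyz": the shift along the tool's x, y, z in cm, a list of three; "yaw": the turn about the tool's z in rad; "fingers": the opening in per cent of the stroke, from 0 (shut) to 100 (fully open). In form: {"xyz": [[tx, ty, tz], ...], "yaw": [yaw, ...], "fingers": [fingers, ...]}. A call has 1 to 10 rows; each row is the pose to reach, as a shift and turn from the pose measured when the call began, along the tool's axes at that moment; what a row does not reach only later rows make up. A row lasts 1/10 s, in which the tool goes at most 50 mm and 8.59 degrees, less where a joint would pass 70% of its speed; a pose out of reach is approached as far as the arm can. A call with a gripper value outside its range is refused whole. The fingers move at their own pace and stop on an object; the grip force is fixed at half the most. Time passes only in rows, so rows that repeat a pose let the fingers close. It gives the time, the measured TCP pose, the force and the opening at its end, in the units of the state.
- arm.state(): the state, without advancing time (a new reading comes with each control period).
- arm.snapshot(name): name is "scene" or "top" or "wrist"; returns the picture (400x640x3 uint8, red, green, blue); there is no depth.
- arm.get_calibration(name): a dict with "fx", "fy", "cx", "cy" (pixels), "k1" (the pictures are not rectified: a ray, as slopes to the right and down, at radius r is drawn at 1 + k1 r^2 times it, then the intrinsics apply), "rvec" (rotation vector, rad) and "tvec" (3), from world to camera coordinates, as OpenCV has them. Camera axes: x right, y down, z forward; pixel columns grow to the right and rows downward; lengths in m; the calibration is good to about 2 mm. A picture is of the moment at which its call begins: read the wrist's pose just before it. get_calibration takes no time and is no camera call; for the wrist camera it gives the pose at the moment of the call.
- arm.sign_off(): hands the job in, once; it reports no verdict.
The state is a dict: "time_s": time; "q": joint angles; "dq": joint speeds; "joint_efforts": joint torques, N m; "ee_pos": TCP position; "ee_rot": TCP orientation; "ft_force": force on the tool from outside, world axes, zero at the start; "wrist_torque": the same for the moment, N m; "grip_width": finger opening in m.
Only numpy, scipy, OpenCV 4.12 (cv2) and the standard library are available. Lean on these libraries where they do the work, as an engineer would, in place of code of your own. Each camera call takes 0.05 s, during which the arm holds its last target.

## Working session

There is one attempt and no reset: what is moved stays moved. The work goes in short steps, Python scripts to look and compute and a tool call to move; the robot and the scene stay as the last step left them, time stands still between calls to the robot, and variables do not carry over. Pictures are saved under pics/ and viewed, and the job is handed in when it is done.

Besides the shell and the picture viewer there is one more tool, called after "Call:" by a JSON object that holds its "fn" and its "kwargs". move_arm: Moves the arm, as the interface text tells. Its arguments: {"type":"object","properties":{"xyz":{"type":"array"},"yaw":{"type":"array"},"fingers":{"type":"array"}},"required":["xyz","yaw","fingers"]}

```bash
ls; mkdir -p pics; python3 - <<'E'
from rig import arm
import cv2,numpy as np
s=arm.state();print(s['time_s'],s['ee_pos'],np.round(s['ee_rot'],3),s['grip_width'],arm.grip_depth)
for n in ("scene","top","wrist"):
    c=arm.get_calibration(n);print(n,{k:np.round(v,4).tolist() for k,v in c.items()})
    cv2.imwrite(f'pics/{n}0.png',arm.snapshot(n)[:,:,::-1])
E
```

```text
pics
0.0 [ 0.20222361 -0.59065697  0.18576026] [[-0.946 -0.324 -0.001]
 [-0.324  0.946  0.002]
 [ 0.     0.002 -1.   ]] 0.08692650947065977 0.0187
scene {'fx': 434.5687, 'fy': 434.5687, 'cx': 320.5176, 'cy': 198.874, 'k1': -0.0605, 'rvec': [2.0616, 1.1655, -0.5213], 'tvec': [-0.3376, -0.2401, 1.7513]}
top {'fx': 486.0642, 'fy': 486.0642, 'cx': 318.6566, 'cy': 202.5729, 'k1': -0.1433, 'rvec': [2.1881, -2.1606, 0.0803], 'tvec': [0.0551, 0.5618, 1.5561]}
wrist {'fx': 322.5411, 'fy': 322.5411, 'cx': 319.9244, 'cy': 198.064, 'k1': 0.018, 'rvec': [-1.7207, -2.4062, -0.3459], 'tvec': [0.6233, -0.0346, 0.3918]}
```

View pics/scene0.png

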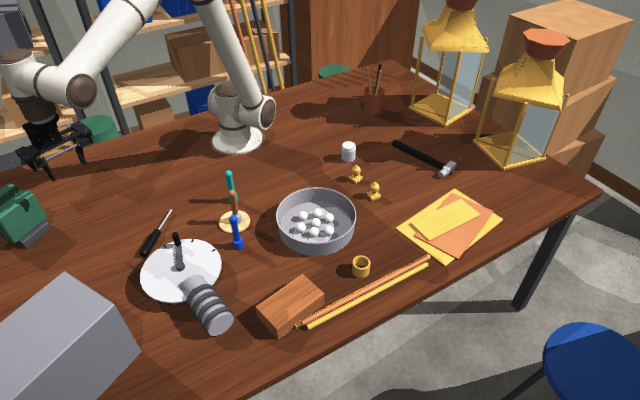

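View pics/top0.png

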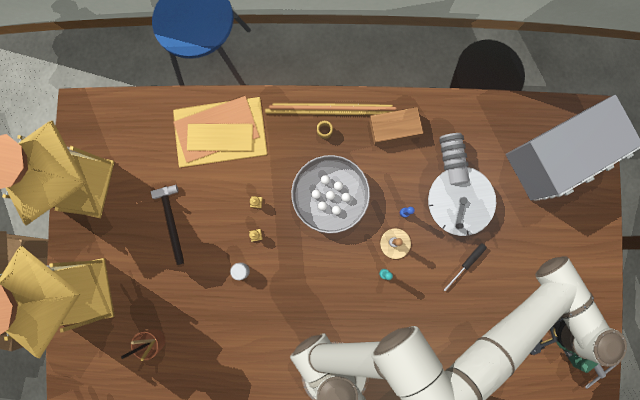

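View pics/wrist0.png

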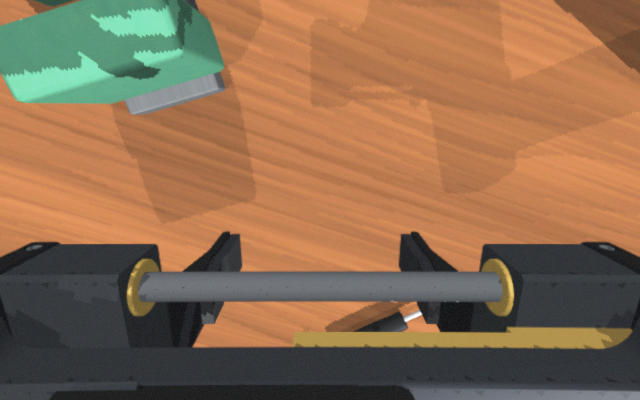

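The scene shows two finials (top view 256,202 and 256,236), the basin (330,194), the dolly on its pad (396,243) between the blue (407,211) and turquoise (386,274) look-alikes, and the gate (462,202).

```bash
cat > h.py <<'E'
from rig import arm
import cv2,numpy as np
def cal(n):
    c=arm.get_calibration(n);R,_=cv2.Rodrigues(np.array(c['rvec'],float));t=np.array(c['tvec'],float).ravel()
    K=np.array([[c['fx'],0,c['cx']],[0,c['fy'],c['cy']],[0,0,1]]);d=np.array([c['k1'],0,0,0,0.]);return K,d,R,t
def plane(C,uv,z):
    K,d,R,t=C;p=cv2.undistortPoints(np.array([[uv]],float),K,d)[0,0]
    r=R.T@np.array([p[0],p[1],1]);o=-R.T@t;return o+r*(z-o[2])/r[2]
def tri(C1,a,C2,b):
    P=[];
    for C,uv in((C1,a),(C2,b)):
        K,d,R,t=C;p=cv2.undistortPoints(np.array([[uv]],float),K,d)[0,0];P.append((-R.T@t,R.T@np.array([p[0],p[1],1])))
    A=np.stack([P[0][1],-P[1][1]],1);s=np.linalg.lstsq(A,P[1][0]-P[0][0],rcond=None)[0]
    x1=P[0][0]+s[0]*P[0][1];x2=P[1][0]+s[1]*P[1][1];return (x1+x2)/2,np.linalg.norm(x1-x2)
def proj(C,X):
    K,d,R,t=C;return cv2.projectPoints(np.array([X],float),cv2.Rodrigues(R)[0],t,K,d)[0].ravel()
def snap(n,name,crop=None,f=1):
    im=arm.snapshot(n)[:,:,::-1].copy()
    o=im if crop is None else im[crop[1]:crop[3],crop[0]:crop[2]]
    cv2.imwrite('pics/'+name,cv2.resize(o,None,fx=f,fy=f,interpolation=cv2.INTER_CUBIC));return im
def togo(p,yaw_y=None):
    """shift cm in tool axes to world TCP p, and yaw so that tool y lies along world angle yaw_y (mod pi)"""
    s=arm.state();R=np.array(s['ee_rot']);d=R.T@(np.array(p)-s['ee_pos'])*100
    w=None
    if yaw_y is not None:
        v=R.T@np.array([np.cos(yaw_y),np.sin(yaw_y),0]);w=np.arctan2(-v[0],v[1]);w=(w+np.pi/2)%np.pi-np.pi/2
    print('shift',np.round(d,2),'yaw',w,'q6',s['q'][5],'pos',np.round(s['ee_pos'],4),'t',s['time_s'])
E
python3 - <<'E'
from h import *
im=cv2.imread('pics/top0.png')
cv2.imwrite('pics/a.png',cv2.resize(im[140:300,360:520],None,fx=4,fy=4,interpolation=cv2.INTER_CUBIC)[:600])
cv2.imwrite('pics/b.png',cv2.resize(im[140:290,220:380],None,fx=4,fy=4,interpolation=cv2.INTER_CUBIC))
im=cv2.imread('pics/scene0.png')
cv2.imwrite('pics/c.png',cv2.resize(im[160:310,120:280],None,fx=4,fy=4,interpolation=cv2.INTER_CUBIC))
cv2.imwrite('pics/d.png',cv2.resize(im[130:280,270:430],None,fx=4,fy=4,interpolation=cv2.INTER_CUBIC))
E
```

```text
(no output)
```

View pics/a.png

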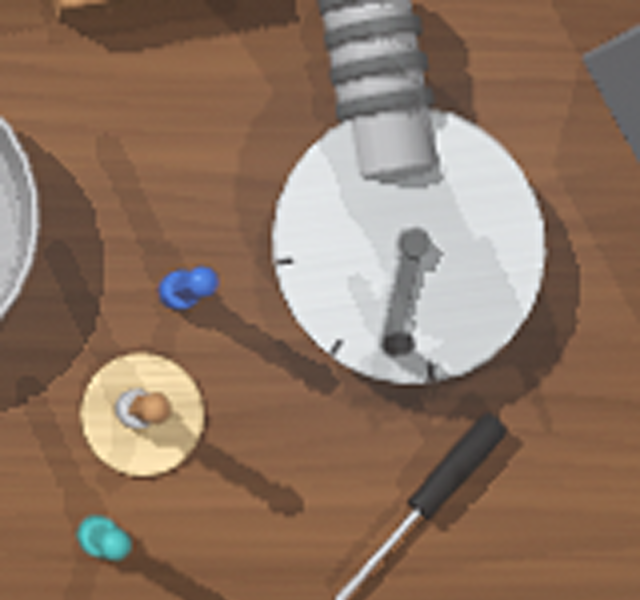

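View pics/b.png

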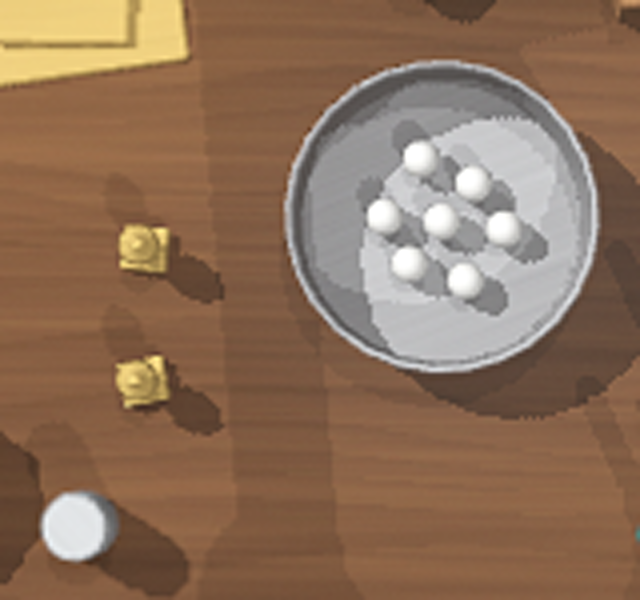

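View pics/c.png

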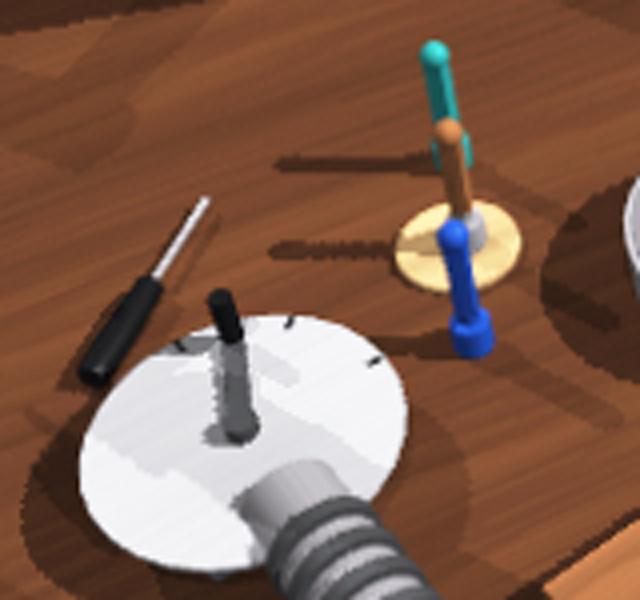

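View pics/d.png

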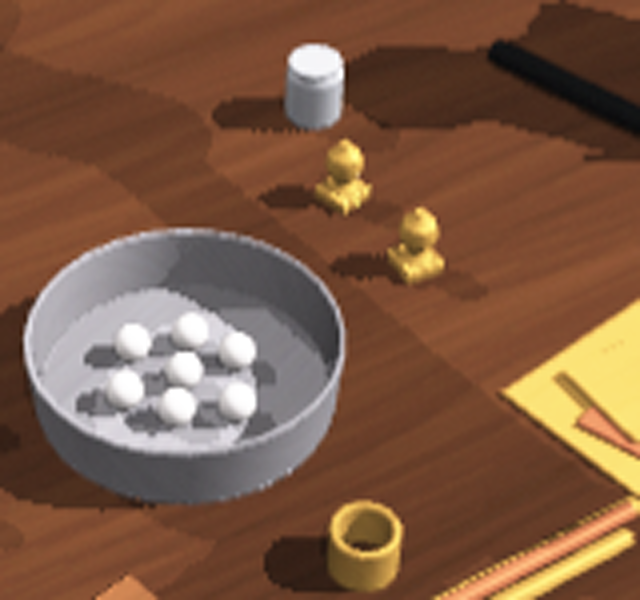

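```bash
python3 - <<'E'
from h import *
T=cal('top');S=cal('scene')
A=lambda x,y:(360+x/4-.375,140+y/4-.375); B=lambda x,y:(220+x/4-.375,140+y/4-.375)
Cc=lambda x,y:(120+x/4-.375,160+y/4-.375); D=lambda x,y:(270+x/4-.375,130+y/4-.375)
r=lambda v:np.round(v,4)
print('pad',r(plane(T,A(142,414),.008)),r(plane(S,Cc(459,247),.008)))
print('dollytop',r(plane(T,A(153,407),.133)),tri(T,A(154,407),S,Cc(447,132)))
print('dollyfoot',r(plane(T,A(138,408),.035)))
print('blue',r(plane(T,A(205,281),.125)),r(plane(T,A(180,288),.02)))
print('teal',r(plane(T,A(117,545),.125)),r(plane(T,A(100,536),.02)))
for n,z,p in(('rim L',.062,(286,215)),('rimR',.062,(598,215)),('rimT',.062,(443,61)),('rimB',.062,(443,372))):print(n,r(plane(T,B(*p),z)))
for p in((421,158),(473,184),(384,216),(440,221),(503,228),(408,264),(465,280)):print('ball',r(plane(T,B(*p),.021)))
for p,q,e in (((144,247),(419,226),(419,213)),((140,381),(345,162),(345,146))):print('finial ball',r(plane(T,B(*p),.041)),r(plane(S,D(*q),.041)))
print('tin',r(plane(T,B(75,527),.062)))
print('knob',r(plane(T,A(398,343),.103)),r(plane(S,Cc(220,297),.103)))
# disc
im=cv2.imread('pics/top0.png')
L=plane(T,A(272,243),.05);Rr=plane(T,A(545,243),.05);Bm=plane(T,A(412,384),.05);print('disc',r(L),r(Rr),r(Bm))
for p in((285,261),(335,347),(431,372)):print('tick',r(plane(T,A(*p),.05)))
for p in((375,361),(290,322),(180,346)):print('tickS',r(plane(S,Cc(*p),.05)))
print('pivot',r(plane(T,A(415,240),.06)))
E
```

```text
pad [ 0.4323 -0.1894  0.008 ] [ 0.4372 -0.1915  0.008 ]
dollytop [ 0.4375 -0.1792  0.133 ] (array([ 0.43701123, -0.18209142,  0.12702782]), np.float64(0.0026636392830097604))
dollyfoot [ 0.4371 -0.1821  0.035 ]
blue [ 0.5337 -0.2201  0.125 ] [ 0.5351 -0.2186  0.02  ]
teal [ 0.3332 -0.1536  0.125 ] [ 0.3334 -0.154   0.02  ]
rim L [0.5861 0.1497 0.062 ]
rimR [ 0.5891 -0.0982  0.062 ]
rimT [0.7115 0.0263 0.062 ]
rimB [0.4631 0.0236 0.062 ]
ball [0.6384 0.0429 0.021 ]
ball [6.175e-01 2.000e-04 2.100e-02]
ball [0.5904 0.0725 0.021 ]
ball [0.5868 0.0268 0.021 ]
ball [ 0.5817 -0.0246  0.021 ]
ball [0.5514 0.0525 0.021 ]
ball [0.5389 0.006  0.021 ]
finial ball [0.5609 0.2655 0.041 ] [0.5593 0.2714 0.041 ]
finial ball [0.453  0.2662 0.041 ] [0.455  0.2669 0.041 ]
tin [0.3366 0.3127 0.062 ]
knob [ 0.4887 -0.3757  0.103 ] [ 0.4904 -0.3827  0.103 ]
disc [ 0.5702 -0.2882  0.05  ] [ 0.5731 -0.514   0.05  ] [ 0.4579 -0.4019  0.05  ]
tick [ 0.5558 -0.2986  0.05  ]
tick [ 0.4871 -0.339   0.05  ]
tick [ 0.4677 -0.4176  0.05  ]
tickS [ 0.5558 -0.3001  0.05  ]
tickS [ 0.487 -0.341  0.05 ]
tickS [ 0.4681 -0.4187  0.05  ]
pivot [ 0.5732 -0.4025  0.06  ]
```

```bash
python3 - <<'E'
from h import *
togo([.4895,-.379,.16],np.radians(66))
E
```

```text
shift [-34.03  10.74   2.62] yaw 0.748548118891577 q6 -0.2586288922942716 pos [ 0.2023 -0.5908  0.186 ] t 0.15
```

Call:
{"fn": "move_arm", "kwargs": {"xyz": [[-4.2, 1.3, 0], [-8.5, 2.7, 0], [-12.7, 4, 0.5], [-17, 5.4, 1], [-21.2, 6.7, 1.5], [-25.5, 8, 2], [-29.7, 9.4, 2.3], [-34, 10.7, 2.6], [-34, 10.7, 2.6], [-34, 10.7, 2.6]], "yaw": [0.1, 0.2, 0.3, 0.4, 0.5, 0.6, 0.68, 0.75, 0.75, 0.75], "fingers": [80, 80, 80, 80, 80, 80, 80, 80, 80, 80]}}

```text
time_s: 1.15
ee_pos: [0.4897, -0.3785, 0.1595]
ee_rot: [[-0.914, 0.406, -0.002], [0.406, 0.914, 0.002], [0.003, 0.001, -1.0]]
ft_force: [-0.3, -0.3, -0.7]
grip_width: 0.0695
```

```bash
python3 - <<'E'
from h import *
togo([.4895,-.379,.068],np.radians(66))
snap('top','top1.png',(360,140,520,290),4);snap('wrist','w1.png')
E
```

```text
shift [-0.02 -0.06  9.15] yaw 0.0008790711407116181 q6 -1.5906454192491206 pos [ 0.4897 -0.3785  0.1595] t 1.15
```

View pics/w1.png

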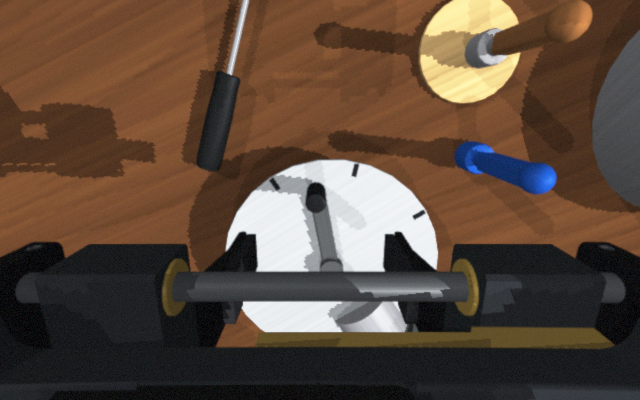

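View pics/top1.png

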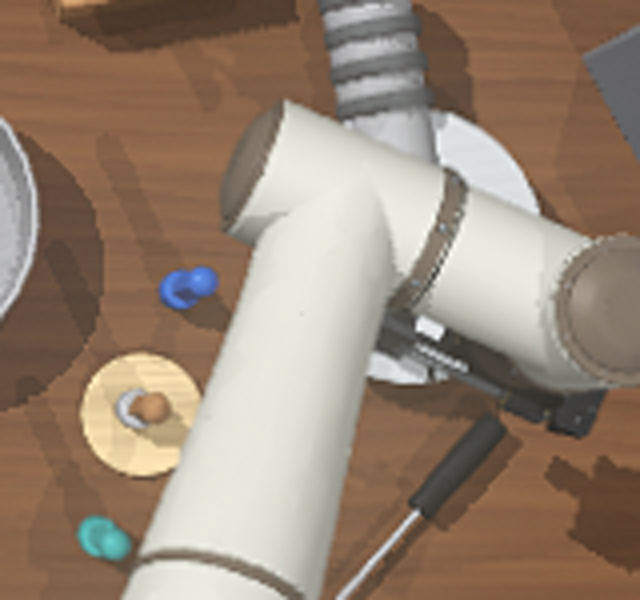

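```bash
python3 - <<'E'
from h import *
W=cal('wrist');print(plane(W,(317,189),.103),plane(W,(355,169),.05),plane(W,(275,184),.05),plane(W,(419,214),.05),plane(W,(469,62),.008),plane(W,(570,20),.125))
E
```

```text
[ 0.47824596 -0.37704258  0.103     ] [ 0.48743129 -0.34115611  0.05      ] [ 0.46911503 -0.41873162  0.05      ] [ 0.55653969 -0.29977401  0.05      ] [ 0.44286138 -0.19465117  0.008     ] [ 0.43738893 -0.18016696  0.125     ]
```

```bash
python3 - <<'E'
from h import *
W=cal('wrist');print(-W[2].T@W[3]);print([proj(W,p) for p in ((.489,-.379,.103),(.489,-.379,.058),(.489,-.379,.06))])
im=cv2.imread('pics/w1.png')
cv2.imwrite('pics/e.png',cv2.resize(im[150:300,240:400],None,fx=4,fy=4,interpolation=cv2.INTER_CUBIC))
E
```

```text
[ 0.41841867 -0.34783854  0.35887162]
[array([320.17814717, 201.40440698]), array([320.11012755, 187.90651503]), array([320.11274584, 188.42614599])]
```

View pics/e.png

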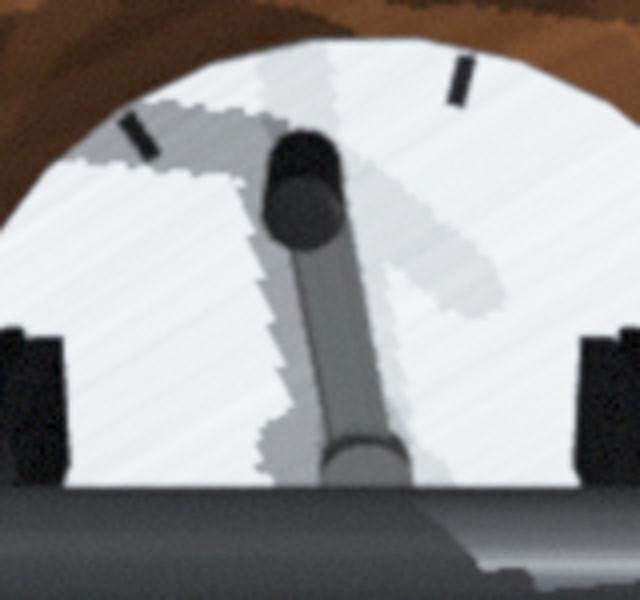

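Call:
{"fn": "move_arm", "kwargs": {"xyz": [[0, -0.1, 4], [0, -0.1, 7.5], [0, -0.1, 9.2], [0, -0.1, 9.2], [0, -0.1, 9.2], [0, -0.1, 9.2], [0, -0.1, 9.2], [0, -0.1, 9.2], [0, -0.1, 9.2]], "yaw": [0, 0, 0, 0, 0, 0, 0, 0, 0], "fingers": [80, 80, 80, 40, 20, 0, 0, 0, 0]}}

```text
time_s: 2.15
ee_pos: [0.4883, -0.3806, 0.0687]
ee_rot: [[-0.913, 0.408, -0.0], [0.408, 0.913, 0.001], [0.001, 0.001, -1.0]]
ft_force: [0.1, 0.2, -0.5]
grip_width: 0.0293
```

```bash
python3 - <<'E'
from h import *
a=np.radians(143.3);togo([.570+.085*np.cos(a),-.401+.085*np.sin(a),.068])
print(arm.state()['ft_force'])
W=cal('wrist');snap('wrist','w2.png')
E
```

```text
shift [0.01 3.33 0.07] yaw None q6 -1.5889188313781968 pos [ 0.4883 -0.3806  0.0687] t 2.15
[ 0.11911411  0.23772176 -0.5284573 ]
```

View pics/w2.png

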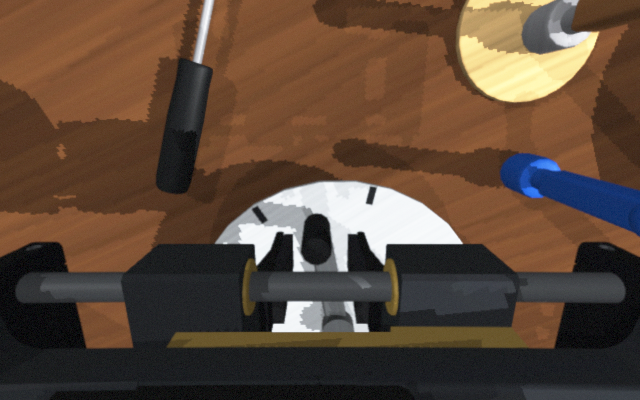

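Call:
{"fn": "move_arm", "kwargs": {"xyz": [[0, 0, 0], [0, 0, 0], [0, 0, 0], [0, 0, 0], [0.1, 0.7, 0], [0.15, 1.4, 0], [0.15, 2.1, 0], [0.1, 2.8, 0], [0, 3.3, 0], [0, 3.3, 0]], "yaw": [0, 0, 0, 0, 0, 0, 0, 0, 0, 0], "fingers": [0, 0, 0, 0, 0, 0, 0, 0, 0, 0]}}

```text
time_s: 3.2
ee_pos: [0.5023, -0.3497, 0.0685]
ee_rot: [[-0.913, 0.407, -0.0], [0.407, 0.913, 0.001], [0.001, 0.001, -1.0]]
ft_force: [0.8, 0.2, -0.6]
grip_width: 0.0004
```

Call:
{"fn": "move_arm", "kwargs": {"xyz": [[0, 0, 0], [0, 0, 0], [0, 0, 0], [0, 0, 0]], "yaw": [0, 0, 0, 0], "fingers": [0, 50, 50, 50]}}

```text
time_s: 3.6
ee_pos: [0.5022, -0.3499, 0.0686]
ee_rot: [[-0.913, 0.408, -0.0], [0.408, 0.913, 0.001], [0.001, 0.001, -1.0]]
ft_force: [0.3, 0.2, 0.1]
grip_width: 0.0173
```

```bash
python3 - <<'E'
from h import *
a=np.radians(143.3);togo([.570+.085*np.cos(a),-.401+.085*np.sin(a),.068])
W=cal('wrist');snap('wrist','w3.png',(220,150,420,300),4);print(arm.state()['grip_width'])
print([np.round(proj(W,p)) for p in ((.57+.085*np.cos(a),-.401+.085*np.sin(a),.103),)])
E
```

```text
shift [ 0.02 -0.04  0.06] yaw None q6 -1.6445359459932727 pos [ 0.5022 -0.3499  0.0686] t 3.6
0.02105754989288986
[array([318., 248.])]
```

View pics/w3.png

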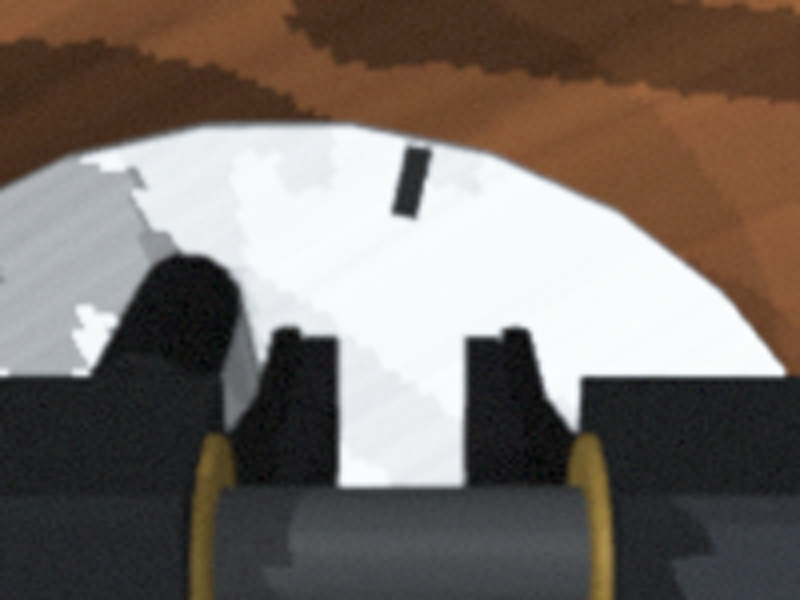

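Call:
{"fn": "move_arm", "kwargs": {"xyz": [[0, 0, -4.5], [0, 0, -9], [0, 0, -9], [0, 0, -9]], "yaw": [0, 0, 0, 0], "fingers": [50, 50, 50, 50]}}

```text
time_s: 4.05
ee_pos: [0.5028, -0.3503, 0.16]
ee_rot: [[-0.913, 0.408, 0.003], [0.408, 0.913, 0.001], [-0.002, 0.002, -1.0]]
ft_force: [0.3, 0.4, -0.5]
grip_width: 0.0423
```

```bash
python3 - <<'E'
from h import *
print(arm.state()['ee_pos'],arm.state()['grip_width'])
W=cal('wrist');snap('wrist','w4.png');snap('scene','s4.png',(80,140,240,290),4)
print(proj(W,arm.state()['ee_pos']))
E
```

```text
[ 0.50282453 -0.35026373  0.16003187] 0.042335378209487934
[318.99928381 222.7704426 ]
```

View pics/w4.png

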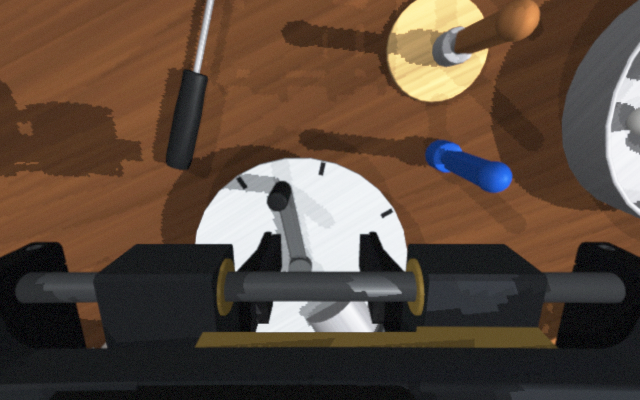

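View pics/s4.png

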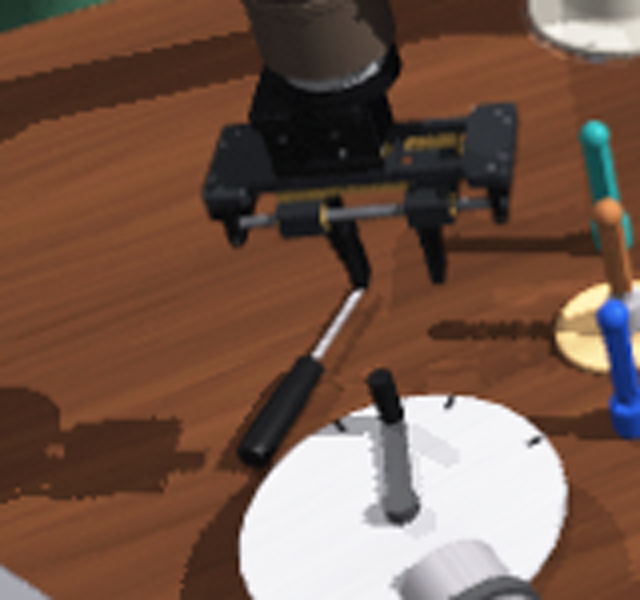

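```bash
python3 - <<'E'
from h import *
S=cal('scene');T=cal('top');W=cal('wrist')
print(arm.state()['ee_pos'],proj(S,arm.state()['ee_pos']),'vs (180,210)')
im=snap('scene','s5.png');snap('top','t5.png')
print(plane(W,(279,200),.103),plane(W,(322,168),.05),plane(W,(242,183),.05))
print(plane(S,(80+378/4,140+378/4),.103))
print(-S[2].T@S[3], -T[2].T@T[3])
E
```

```text
[ 0.5014828  -0.34963425  0.15752852] [182.86739646 218.38791641] vs (180,210)
[ 0.48628208 -0.37881769  0.103     ] [ 0.48578111 -0.33962247  0.05      ] [ 0.46752016 -0.41683525  0.05      ]
[ 0.4925774 -0.3837308  0.103    ]
[ 1.42591407 -0.4546947   0.99926558] [0.42980802 0.04660764 1.59783558]
```

View pics/s5.png

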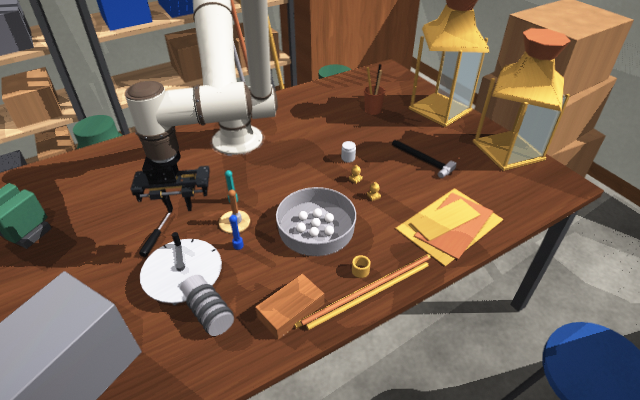

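View pics/t5.png

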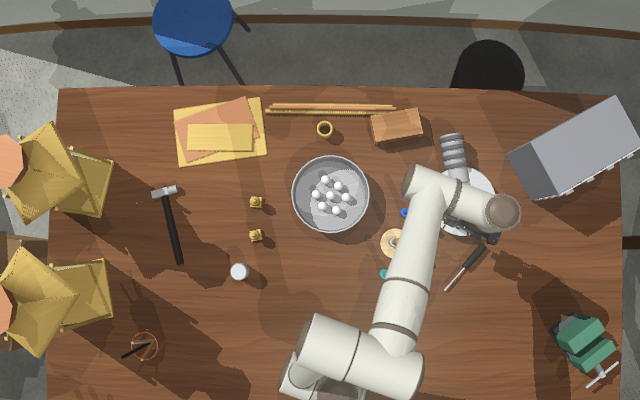

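Call:
{"fn": "move_arm", "kwargs": {"xyz": [[0, 0, 0], [0, 0, 0], [0, 0, 0], [0, 0, 0], [0, 0, 0], [0, 0, 0], [0, 0, 0], [0, 0, 0]], "yaw": [0, 0, 0, 0, 0, 0, 0, 0], "fingers": [0, 0, 0, 0, 0, 0, 0, 0]}}

```text
time_s: 5.05
ee_pos: [0.5014, -0.3497, 0.1571]
ee_rot: [[-0.913, 0.408, -0.003], [0.408, 0.913, 0.003], [0.004, 0.001, -1.0]]
ft_force: [-1.0, -0.3, -0.7]
grip_width: 0.0005
```

```bash
python3 - <<'E'
from h import *
S=cal('scene');W=cal('wrist');p=arm.state()['ee_pos']
print(p,arm.state()['grip_width'],proj(S,p)-[120,140],proj(W,p)-[220,150])
snap('scene','s6.png',(120,140,280,290),4);snap('wrist','w6.png',(220,150,420,300),4)
E
```

```text
[ 0.50136836 -0.34967736  0.15705098] 0.0005357850617192701 [62.87721749 78.49105029] [98.96110436 76.26237349]
```

View pics/s6.png

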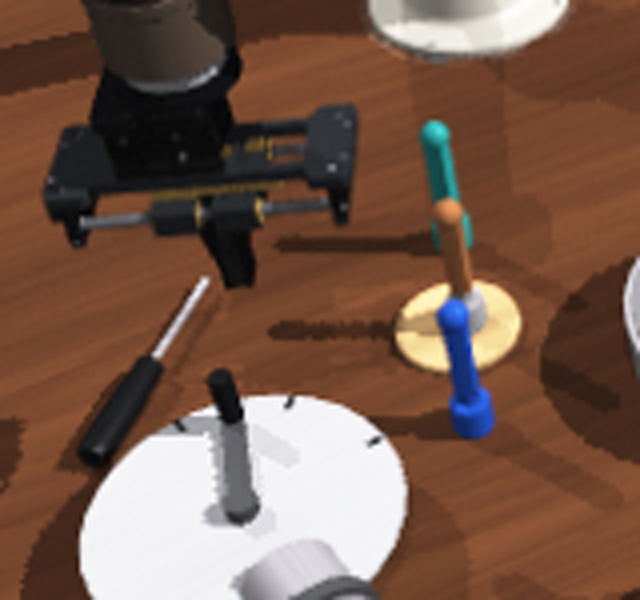

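View pics/w6.png

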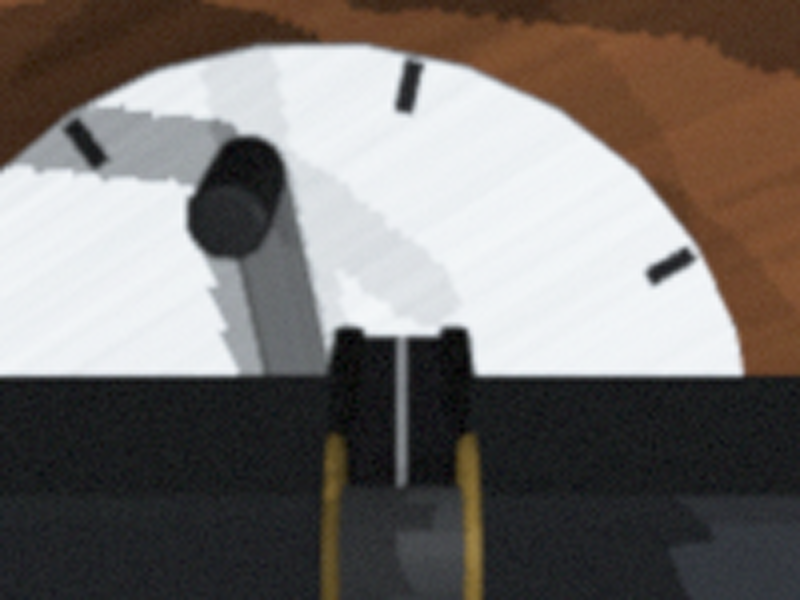

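```bash
python3 - <<'E'
from h import *
S=cal('scene');W=cal('wrist');st=arm.state();p=np.array(st['ee_pos']);R=np.array(st['ee_rot'])
print('tri',tri(S,(120+59.5-.4,140+71-.4),W,(220+100-.4,150+84-.4)))
for dz in(0,.01,.015,.02,.025):
  for dx in(-.01,0,.01):
    print(dz,dx,np.round(proj(S,p+R@[dx-.0095,0,-dz])-[120,140],1),np.round(proj(W,p+R@[dx+.0095,0,-dz])-[220,150],1))
E
```

```text
tri (array([ 0.49590778, -0.34972277,  0.18349545]), np.float64(0.005557260942891276))
0 -0.01 [62.1 83.5] [99. 77.]
0 0 [62.5 80.9] [99.  62.6]
0 0.01 [62.9 78.4] [98.9 47.9]
0.01 -0.01 [61.3 80.9] [98.9 82.8]
0.01 0 [61.7 78.4] [98.9 67.8]
0.01 0.01 [62.1 75.8] [98.9 52.4]
0.015 -0.01 [60.9 79.7] [98.9 85.9]
0.015 0 [61.3 77.1] [98.9 70.6]
0.015 0.01 [61.7 74.5] [98.9 54.9]
0.02 -0.01 [60.5 78.3] [98.9 89.2]
0.02 0 [60.9 75.8] [98.8 73.6]
0.02 0.01 [61.3 73.2] [98.8 57.5]
0.025 -0.01 [60. 77.] [98.8 92.7]
0.025 0 [60.5 74.5] [98.8 76.7]
0.025 0.01 [60.9 71.9] [98.8 60.2]
```

Call:
{"fn": "move_arm", "kwargs": {"xyz": [[0, 0, 3.5], [0, 0, 7], [0, 0, 9.5], [0, 0, 11], [0, 0, 11.3], [0, 0, 11.6], [0, 0, 11.9], [0, 0, 12.2], [0, 0, 12.2]], "yaw": [0, 0, 0, 0, 0, 0, 0, 0, 0], "fingers": [0, 0, 0, 0, 0, 0, 0, 0, 0]}}

```text
time_s: 6.05
ee_pos: [0.5011, -0.3494, 0.0353]
ee_rot: [[-0.913, 0.408, -0.003], [0.408, 0.913, 0.002], [0.003, 0.001, -1.0]]
ft_force: [-0.2, 0.9, -0.8]
grip_width: 0.0003
```

```bash
python3 - <<'E'
from h import *
S=cal('scene');p=arm.state()['ee_pos'];print(p,proj(S,p)-[120,140])
snap('scene','s7.png',(120,140,280,290),4)
E
```

```text
[ 0.50110136 -0.34939549  0.03532316] [ 71.95432931 107.60259421]
```

View pics/s7.png

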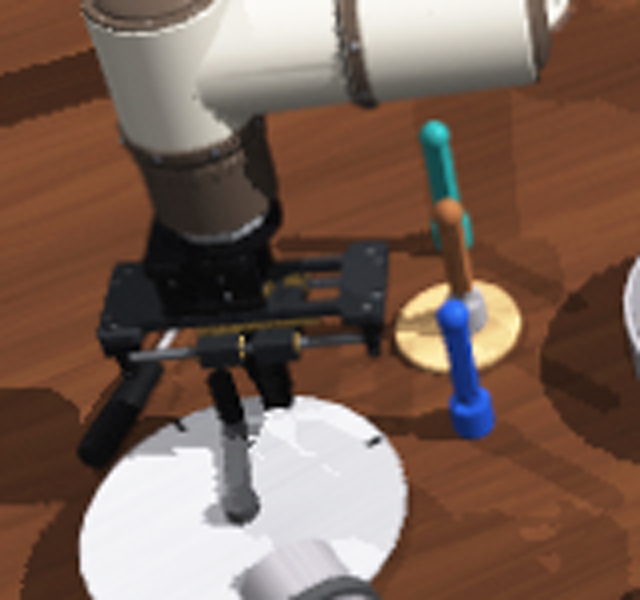

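Call:
{"fn": "move_arm", "kwargs": {"xyz": [[0, 0, 0.2], [0, 0, 0.4], [0, 0, 0.6], [0, 0, 0.8], [0, 0, 1], [0, 0, 1], [0, 0, 1]], "yaw": [0, 0, 0, 0, 0, 0, 0], "fingers": [0, 0, 0, 0, 0, 0, 0]}}

```text
time_s: 6.8
ee_pos: [0.5011, -0.3494, 0.0253]
ee_rot: [[-0.913, 0.408, -0.003], [0.408, 0.913, 0.002], [0.003, 0.001, -1.0]]
ft_force: [0.6, -0.8, -0.6]
grip_width: 0.0002
```

Call:
{"fn": "move_arm", "kwargs": {"xyz": [[0, 0, 0.2], [0, 0, 0.4], [0, 0, 0.5], [0, 0, 0.5]], "yaw": [0, 0, 0, 0], "fingers": [0, 0, 0, 0]}}

```text
time_s: 7.2
ee_pos: [0.501, -0.3493, 0.0201]
ee_rot: [[-0.913, 0.408, -0.003], [0.408, 0.913, 0.003], [0.004, 0.001, -1.0]]
ft_force: [-0.6, -0.6, 0.2]
grip_width: 0.0007
```

Call:
{"fn": "move_arm", "kwargs": {"xyz": [[0, 0, 0.1], [0, 0, 0.2], [0, 0, 0.3], [0, 0, 0.3]], "yaw": [0, 0, 0, 0], "fingers": [0, 0, 0, 0]}}

```text
time_s: 7.6
ee_pos: [0.5008, -0.3493, 0.0169]
ee_rot: [[-0.913, 0.408, -0.003], [0.408, 0.913, 0.003], [0.004, 0.001, -1.0]]
ft_force: [-0.1, -1.0, -1.2]
grip_width: 0.0002
```

```bash
python3 - <<'E'
from h import *
snap('scene','s8.png',(120,140,280,290),4)
E
```

```text
(no output)
```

View pics/s8.png

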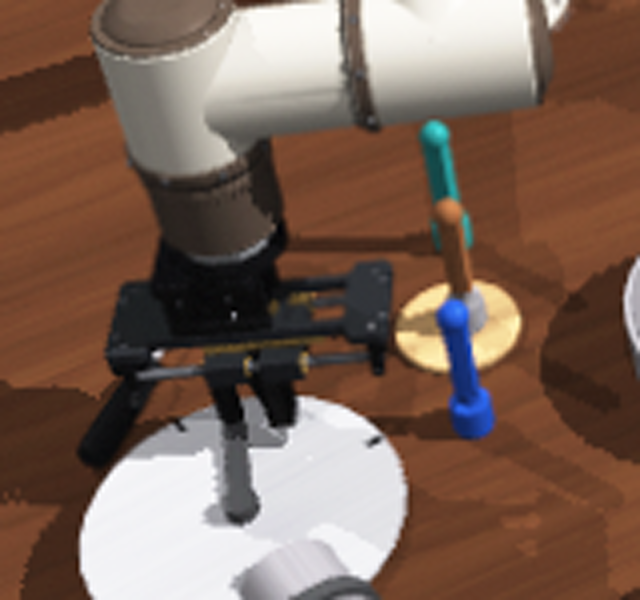

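Call:
{"fn": "move_arm", "kwargs": {"xyz": [[0, 0, 0.1], [0, 0, 0.2], [0, 0, 0.3], [0, 0, 0.3]], "yaw": [0, 0, 0, 0], "fingers": [0, 0, 0, 0]}}

```text
time_s: 8.05
ee_pos: [0.5009, -0.3493, 0.0148]
ee_rot: [[-0.913, 0.407, -0.003], [0.407, 0.913, 0.002], [0.004, 0.001, -1.0]]
ft_force: [-1.1, 0.7, 3.8]
grip_width: 0.0005
```

Call:
{"fn": "move_arm", "kwargs": {"xyz": [[0, 0, 0.1], [0, 0, 0.2], [0, 0, 0.2], [0, 0, 0.2]], "yaw": [0, 0, 0, 0], "fingers": [0, 0, 0, 0]}}

```text
time_s: 8.45
ee_pos: [0.5009, -0.3493, 0.0147]
ee_rot: [[-0.914, 0.407, -0.003], [0.407, 0.914, 0.002], [0.003, 0.0, -1.0]]
ft_force: [-2.9, 3.4, 10.9]
grip_width: -0.0001
```

Call:
{"fn": "move_arm", "kwargs": {"xyz": [[0, 0, -5], [0, 0, -9], [-0.2, -3.4, -9], [-0.2, -3.4, -9], [-0.2, -3.4, -6], [-0.2, -3.4, -2.6], [-0.2, -3.4, -2.6], [-0.2, -3.4, -2.6], [-0.2, -3.4, -2.6], [-0.2, -3.4, -2.6]], "yaw": [0, 0, 0, 0, 0, 0, 0, 0, 0, 0], "fingers": [70, 70, 70, 70, 70, 70, 70, 0, 0, 0]}}

```text
time_s: 9.45
ee_pos: [0.4903, -0.3818, 0.0425]
ee_rot: [[-0.914, 0.406, -0.0], [0.406, 0.914, 0.0], [0.0, 0.0, -1.0]]
ft_force: [0.6, -0.4, 0.3]
grip_width: 0.0394
```

Call:
{"fn": "move_arm", "kwargs": {"xyz": [[0, 0, 0], [0, 0, 0], [0, 0, 0], [0, 0, 0]], "yaw": [0, 0, 0, 0], "fingers": [0, 0, 0, 0]}}

```text
time_s: 9.85
ee_pos: [0.4903, -0.3821, 0.0433]
ee_rot: [[-0.914, 0.406, 0.0], [0.406, 0.914, -0.0], [-0.001, -0.0, -1.0]]
ft_force: [-0.8, -0.4, 3.5]
grip_width: 0.0168
```

Call:
{"fn": "move_arm", "kwargs": {"xyz": [[0.2, 0.7, 0], [0.3, 1.4, 0], [0.4, 2.1, 0], [0.3, 2.8, 0], [0.2, 3.4, 0], [0.2, 3.4, 0], [0.2, 3.4, 0]], "yaw": [0, 0, 0, 0, 0, 0, 0], "fingers": [0, 0, 0, 0, 0, 0, 0]}}

```text
time_s: 10.55
ee_pos: [0.5024, -0.3503, 0.0433]
ee_rot: [[-0.914, 0.407, 0.001], [0.407, 0.914, -0.001], [-0.001, -0.0, -1.0]]
ft_force: [-0.1, -3.2, 0.4]
grip_width: 0.0172
```

Call:
{"fn": "move_arm", "kwargs": {"xyz": [[0, 0, 0], [0, 0, 0], [0, 0, 0], [0, 0, 0], [0, 0, -4], [0, 0, -9], [0, 0, -12], [0, 0, -12]], "yaw": [0, 0, 0, 0, 0, 0, 0, 0], "fingers": [60, 60, 60, 60, 60, 60, 60, 60]}}

```text
time_s: 11.35
ee_pos: [0.5053, -0.3518, 0.1694]
ee_rot: [[-0.914, 0.406, 0.011], [0.406, 0.914, -0.006], [-0.012, -0.001, -1.0]]
ft_force: [-0.1, 0.5, 0.9]
grip_width: 0.0521
```

```bash
python3 - <<'E'
from h import *
W=cal('wrist');snap('wrist','w9.png');
print(arm.state()['ee_pos'])
E
```

```text
[ 0.50373267 -0.35061528  0.16609725]
```

View pics/w9.png

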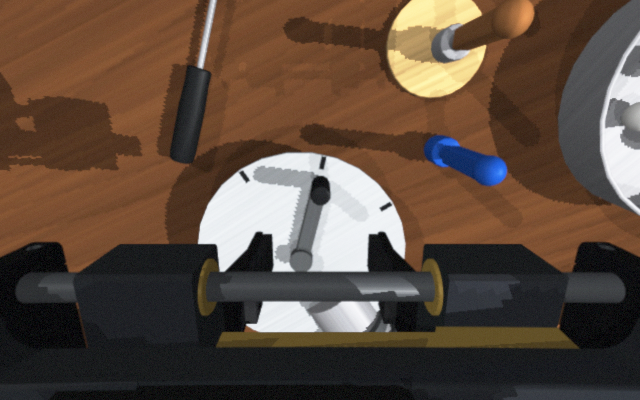

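```bash
python3 - <<'E'
from h import *
togo([.560,.268,.15],np.radians(80)); print(arm.state()['q'])
E
```

```text
shift [20.01 58.81  1.48] yaw -0.243986242986852 q6 -1.6450143764613452 pos [ 0.5037 -0.3506  0.1661] t 11.4
[-3.44461955e-01  3.76423885e-01 -5.85753295e-02  3.67161606e-04
 -1.12894894e+00 -1.64501438e+00]
```

Call:
{"fn": "move_arm", "kwargs": {"xyz": [[1, 3, 0], [2.5, 7.5, 0], [4, 12, 0], [5.6, 16.5, 0], [7.1, 21, 0], [8.7, 25.5, 0], [10.2, 30, 0], [11.7, 34.5, 0], [13.2, 39, 0], [14.8, 43.5, 0]], "yaw": [0, 0, -0.05, -0.1, -0.15, -0.2, -0.24, -0.24, -0.24, -0.24], "fingers": [70, 70, 70, 70, 70, 70, 70, 70, 70, 70]}}

```text
time_s: 12.4
ee_pos: [0.5441, 0.1087, 0.1635]
ee_rot: [[-0.984, 0.177, 0.003], [0.177, 0.984, -0.004], [-0.004, -0.003, -1.0]]
ft_force: [0.9, -0.7, 0.5]
grip_width: 0.061
```

```bash
python3 - <<'E'
from h import *
togo([.560,.268,.13],np.radians(80)); print(arm.state()['q'])
E
```

```text
shift [ 1.27 15.97  3.3 ] yaw -0.003893033599522866 q6 -2.2441747732259407 pos [0.5441 0.1087 0.1635] t 12.4
[ 0.49242648  0.28274025 -0.20632612  0.00535772 -1.08037693 -2.24417477]
```

Call:
{"fn": "move_arm", "kwargs": {"xyz": [[0.4, 4.5, 0.5], [0.8, 9, 1.5], [1.1, 13, 2.5], [1.3, 16, 3.3], [1.3, 16, 3.3], [1.3, 16, 3.3]], "yaw": [0, 0, 0, 0, 0, 0], "fingers": [70, 70, 70, 70, 70, 70]}}

```text
time_s: 13.0
ee_pos: [0.5586, 0.2683, 0.1279]
ee_rot: [[-0.984, 0.176, 0.0], [0.176, 0.984, -0.006], [-0.001, -0.006, -1.0]]
ft_force: [-0.2, 0.2, 0.3]
grip_width: 0.0611
```

```bash
python3 - <<'E'
from h import *
W=cal('wrist');snap('wrist','w10.png');snap('top','t10.png')
togo([.560,.268,-.005])
print(proj(W,[.56,.268,.041]),proj(W,[.56,.268,.062]),proj(W,[.454,.2665,.062]))
E
```

```text
shift [-0.02  0.13 13.43] yaw None q6 -2.4618787465676935 pos [0.5593 0.2674 0.1293] t 13.1
[319.7314953  192.99305237] [319.56613841 199.53189795] [293.06823351  68.7943057 ]
```

View pics/w10.png

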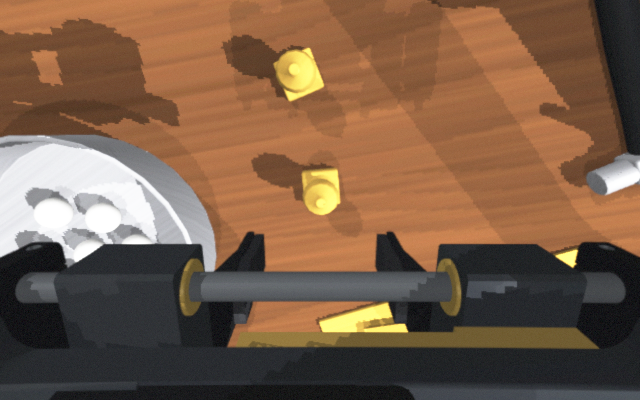

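View pics/t10.png

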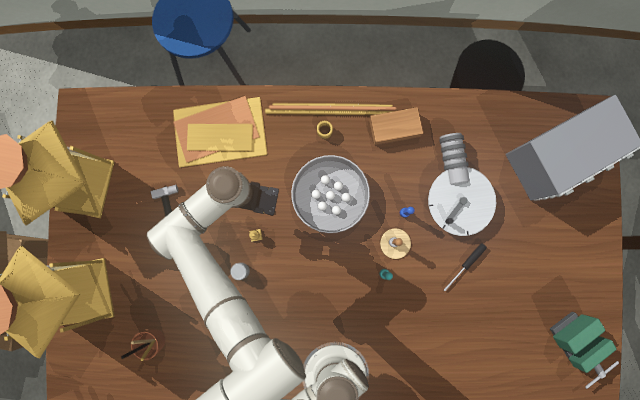

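Call:
{"fn": "move_arm", "kwargs": {"xyz": [[-0.1, 0.1, 4.5], [-0.2, 0.1, 9], [-0.2, 0.1, 12], [-0.2, 0.1, 13.3], [-0.2, 0.1, 13.3], [-0.2, 0.1, 13.3], [-0.2, 0.1, 13.3], [-0.2, 0.1, 13.3], [-0.2, 0.1, 13.3], [-0.2, 0.1, 13.3]], "yaw": [0, 0, 0, 0, 0, 0, 0, 0, 0, 0], "fingers": [70, 70, 70, 70, 70, 0, 0, 0, 0, 0]}}

```text
time_s: 14.1
ee_pos: [0.5622, 0.2677, -0.0027]
ee_rot: [[-0.984, 0.178, 0.003], [0.178, 0.984, -0.004], [-0.004, -0.003, -1.0]]
ft_force: [-0.9, 0.6, 3.2]
grip_width: 0.0324
```

Call:
{"fn": "move_arm", "kwargs": {"xyz": [[0, 0, 0], [0, 0, -4], [0, 0, -8], [0, 0, -11], [0, 0, -11]], "yaw": [0, 0, 0, 0, 0], "fingers": [0, 0, 0, 0, 0]}}

```text
time_s: 14.6
ee_pos: [0.5647, 0.27, 0.1128]
ee_rot: [[-0.984, 0.177, 0.012], [0.177, 0.984, 0.002], [-0.012, 0.004, -1.0]]
ft_force: [1.1, -0.6, 0.0]
grip_width: 0.0322
```

```bash
python3 - <<'E'
from h import *
W=cal('wrist');snap('wrist','w11.png')
togo([.665,.009,.1]);togo([.508,.035,.1])
E
```

```text
shift [-14.66 -23.78   1.07] yaw None q6 -2.4603821348394215 pos [0.5629 0.2691 0.1098] t 14.65
shift [  1.25 -24.01   0.95] yaw None q6 -2.4603821348394215 pos [0.5629 0.2691 0.1098] t 14.65
```

View pics/w11.png

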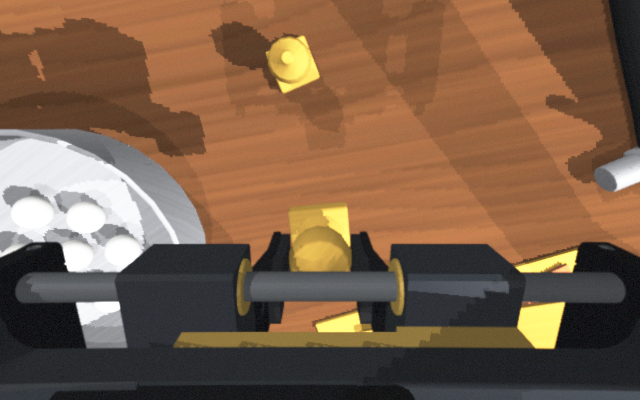

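Call:
{"fn": "move_arm", "kwargs": {"xyz": [[-2.4, -4, 0], [-4.8, -7.9, 0], [-7.2, -11.8, 0], [-9.7, -15.8, 0], [-12.2, -19.8, 0.5], [-14.6, -23.7, 1], [-14.6, -23.7, 1], [-14.6, -23.7, 1], [-14.6, -23.7, 1]], "yaw": [0, 0, 0, 0, 0, 0, 0, 0, 0], "fingers": [0, 0, 0, 0, 0, 0, 0, 0, 0]}}

```text
time_s: 15.55
ee_pos: [0.6637, 0.0105, 0.0995]
ee_rot: [[-0.984, 0.177, 0.005], [0.177, 0.984, -0.0], [-0.005, 0.001, -1.0]]
ft_force: [-0.2, 0.4, -0.6]
grip_width: 0.0324
```

```bash
python3 - <<'E'
from h import *
W=cal('wrist');snap('wrist','w12.png')
togo([.665,.009,.008])
E
```

```text
shift [-0.09 -0.19  9.2 ] yaw None q6 -2.009909545015344 pos [0.6639 0.011  0.1   ] t 15.6
```

View pics/w12.png

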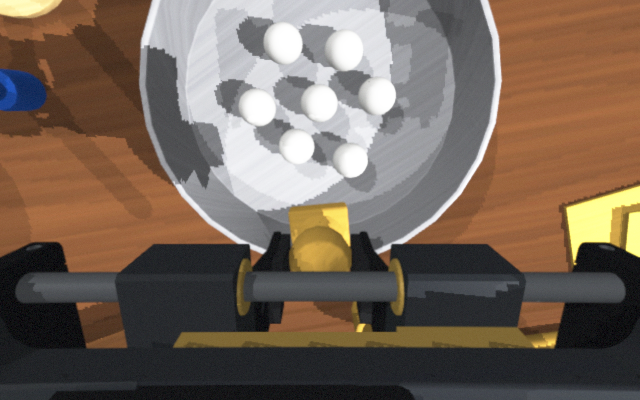

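Call:
{"fn": "move_arm", "kwargs": {"xyz": [[0, -0.2, 3.5], [0, -0.2, 7], [0, -0.2, 8.6], [0, -0.2, 9.2], [0, -0.2, 9.2], [0, -0.2, 9.2], [0, -0.2, 9.2], [0, -0.2, 9.2], [0, -0.2, 9.2]], "yaw": [0, 0, 0, 0, 0, 0, 0, 0, 0], "fingers": [0, 0, 0, 0, 0, 55, 55, 55, 55]}}

```text
time_s: 16.5
ee_pos: [0.6646, 0.0091, 0.009]
ee_rot: [[-0.984, 0.176, 0.008], [0.176, 0.984, 0.0], [-0.008, 0.001, -1.0]]
ft_force: [0.0, -0.7, 0.6]
grip_width: 0.0468
```

Call:
{"fn": "move_arm", "kwargs": {"xyz": [[0, 0, -4], [0, 0, -8], [0, 0, -12], [0, 0, -13], [0, 0, -13]], "yaw": [0, 0, 0, 0, 0], "fingers": [55, 55, 55, 70, 70]}}

```text
time_s: 17.0
ee_pos: [0.6649, 0.0093, 0.1419]
ee_rot: [[-0.984, 0.176, 0.013], [0.176, 0.984, 0.001], [-0.013, 0.004, -1.0]]
ft_force: [0.1, 0.6, -1.1]
grip_width: 0.0566
```

```bash
python3 - <<'E'
from h import *
snap('wrist','w13.png');snap('scene','s13.png',(230,110,430,260),4)
togo([.455,.2665,.13])
E
```

```text
shift [24.99 21.66  0.67] yaw None q6 -2.0070025445235204 pos [0.6626 0.0091 0.1378] t 17.1
```

View pics/s13.png

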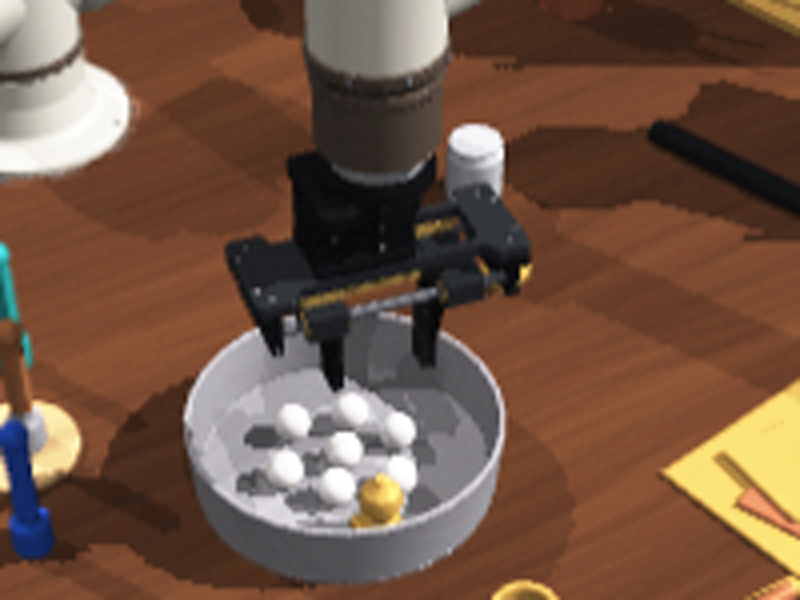

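View pics/w13.png

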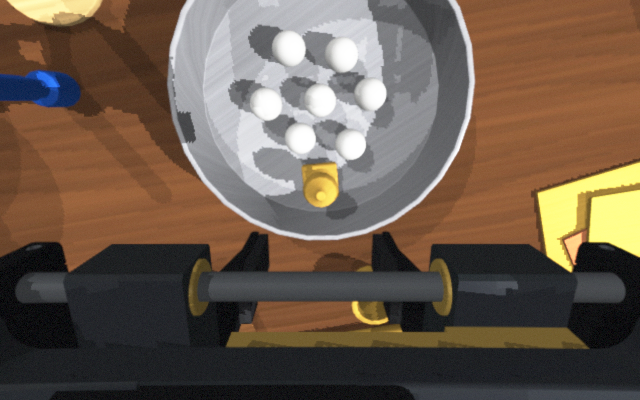

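Finial 1 stands in the basin at the far wall (wrist view 320,190). I go to the second finial next.

Call:
{"fn": "move_arm", "kwargs": {"xyz": [[3.6, 3.1, 0], [7.2, 6.2, 0], [10.8, 9.3, 0], [14.4, 12.4, 0], [18, 15.5, 0], [21.5, 18.6, 0.3], [25, 21.6, 0.7], [25, 21.6, 0.7], [25, 21.6, 0.7]], "yaw": [0, 0, 0, 0, 0, 0, 0, 0, 0], "fingers": [70, 70, 70, 70, 70, 70, 70, 70, 70]}}

```text
time_s: 18.0
ee_pos: [0.4533, 0.2659, 0.1279]
ee_rot: [[-0.985, 0.174, 0.003], [0.174, 0.985, -0.002], [-0.003, -0.002, -1.0]]
ft_force: [0.5, 0.1, 0.6]
grip_width: 0.061
```

```bash
python3 - <<'E'
from h import *
W=cal('wrist');snap('wrist','w14.png')
togo([.455,.2665,-.003]);print(proj(W,[.455,.2665,.062]))
E
```

```text
shift [-0.02  0.14 13.13] yaw None q6 -2.5909110383287546 pos [0.4541 0.2654 0.1283] t 18.05
[320.25880255 199.48103724]
```

View pics/w14.png

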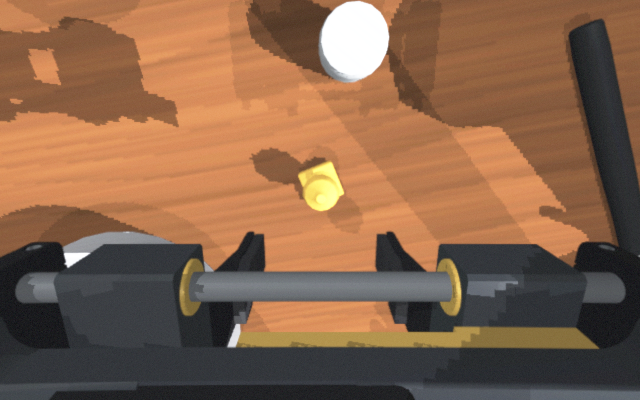

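Call:
{"fn": "move_arm", "kwargs": {"xyz": [[-0.1, 0.1, 4.5], [-0.2, 0.1, 9], [-0.2, 0.1, 12], [-0.2, 0.1, 13.1], [-0.2, 0.1, 13.1], [-0.2, 0.1, 13.1], [-0.2, 0.1, 13.1], [-0.2, 0.1, 13.1], [-0.2, 0.1, 13.1], [-0.2, 0.1, 13.1]], "yaw": [0, 0, 0, 0, 0, 0, 0, 0, 0, 0], "fingers": [70, 70, 70, 70, 70, 0, 0, 0, 0, 0]}}

```text
time_s: 19.05
ee_pos: [0.4571, 0.2661, -0.0018]
ee_rot: [[-0.984, 0.176, 0.005], [0.176, 0.984, -0.001], [-0.005, -0.0, -1.0]]
ft_force: [-1.3, -0.4, 2.6]
grip_width: 0.0326
```

Call:
{"fn": "move_arm", "kwargs": {"xyz": [[0, 0, 0], [0, 0, -4], [0, 0, -8], [0, 0, -11], [0, 0, -11]], "yaw": [0, 0, 0, 0, 0], "fingers": [0, 0, 0, 0, 0]}}

```text
time_s: 19.55
ee_pos: [0.459, 0.2685, 0.1129]
ee_rot: [[-0.985, 0.175, 0.012], [0.175, 0.985, 0.006], [-0.011, 0.008, -1.0]]
ft_force: [0.8, 0.9, -1.0]
grip_width: 0.0324
```

```bash
python3 - <<'E'
from h import *
togo([.506,.035,.1])
E
```

```text
shift [ -8.7  -22.18   1.21] yaw None q6 -2.5886115031599752 pos [0.459  0.2685 0.1129] t 19.55
```

Call:
{"fn": "move_arm", "kwargs": {"xyz": [[-1.7, -4.4, 0], [-3.5, -8.8, 0], [-5.2, -13.3, 0], [-7, -17.8, 0.5], [-8.7, -22.1, 1.1], [-8.7, -22.1, 1.1], [-8.7, -22.1, 1.1], [-8.7, -22.1, 1.1]], "yaw": [0, 0, 0, 0, 0, 0, 0, 0], "fingers": [0, 0, 0, 0, 0, 0, 0, 0]}}

```text
time_s: 20.35
ee_pos: [0.5059, 0.0363, 0.1006]
ee_rot: [[-0.985, 0.174, 0.012], [0.174, 0.985, 0.006], [-0.01, 0.008, -1.0]]
ft_force: [0.5, -0.3, -0.4]
grip_width: 0.0329
```

```bash
python3 - <<'E'
from h import *
W=cal('wrist');snap('wrist','w15.png');snap('scene','s15.png',(230,110,430,260),4)
togo([.506,.035,.009])
E
```

```text
shift [ 0.07 -0.26  9.2 ] yaw None q6 -2.1367188688829923 pos [0.506  0.0369 0.101 ] t 20.45
```

View pics/w15.png

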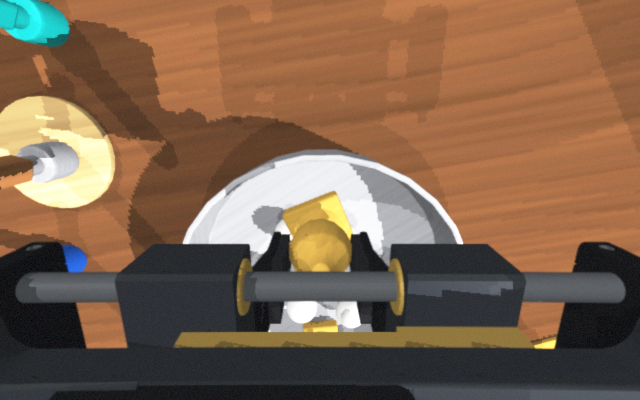

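View pics/s15.png

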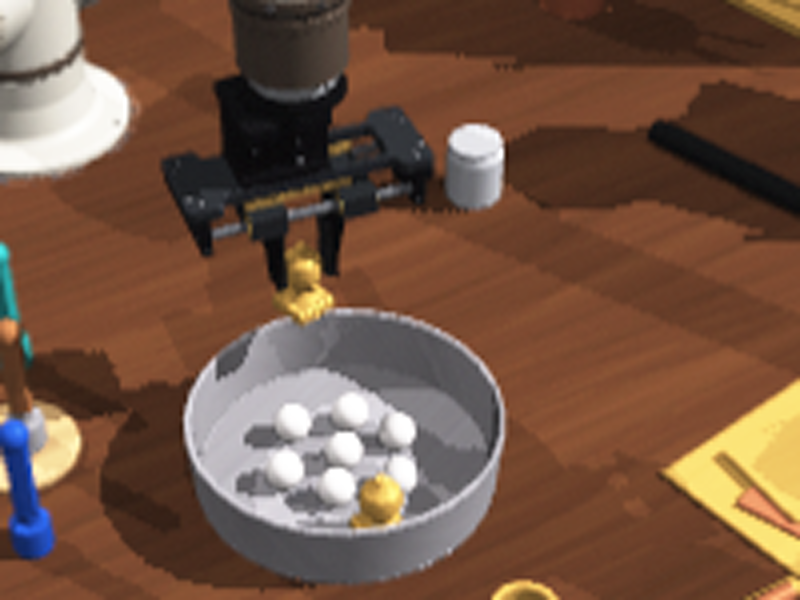

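Call:
{"fn": "move_arm", "kwargs": {"xyz": [[0, -0.2, 3.5], [0, -0.2, 7], [0, -0.2, 8.6], [0, -0.2, 9.2], [0, -0.2, 9.2], [0, -0.2, 9.2], [0, -0.2, 9.2], [0, -0.2, 9.2], [0, -0.2, 9.2]], "yaw": [0, 0, 0, 0, 0, 0, 0, 0, 0], "fingers": [0, 0, 0, 0, 0, 55, 55, 55, 55]}}

```text
time_s: 21.35
ee_pos: [0.5073, 0.0357, 0.0098]
ee_rot: [[-0.985, 0.173, 0.014], [0.173, 0.985, 0.007], [-0.012, 0.009, -1.0]]
ft_force: [-0.1, -0.0, -0.3]
grip_width: 0.0469
```

Call:
{"fn": "move_arm", "kwargs": {"xyz": [[0, 0, -4], [0, 0, -8], [0, 0, -12], [0, 0, -15], [0, 0, -15]], "yaw": [0, 0, 0, 0, 0], "fingers": [55, 55, 55, 70, 70]}}

```text
time_s: 21.85
ee_pos: [0.5084, 0.0354, 0.1652]
ee_rot: [[-0.985, 0.172, 0.025], [0.173, 0.985, 0.01], [-0.023, 0.014, -1.0]]
ft_force: [-0.6, 0.4, 0.0]
grip_width: 0.0564
```

```bash
python3 - <<'E'
from h import *
snap('wrist','w16.png');snap('scene','s16.png',(230,110,430,260),4);snap('top','t16.png')
togo([.436,-.184,.16])
E
```

```text
shift [  2.96 -22.71  -0.31] yaw None q6 -2.1332315880248194 pos [0.5046 0.0345 0.1593] t 22.0
```

View pics/s16.png

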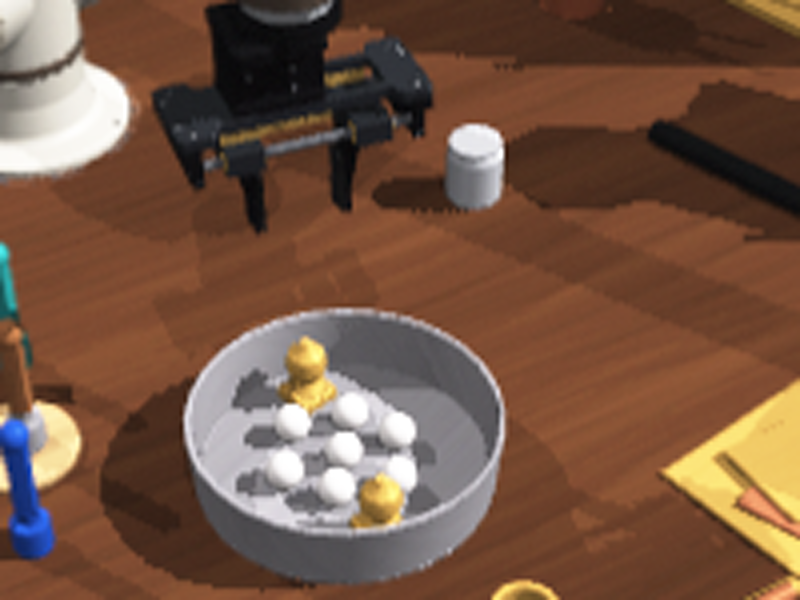

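View pics/t16.png

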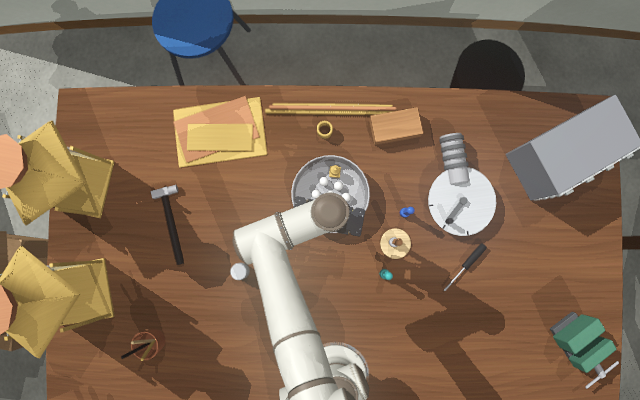

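View pics/w16.png

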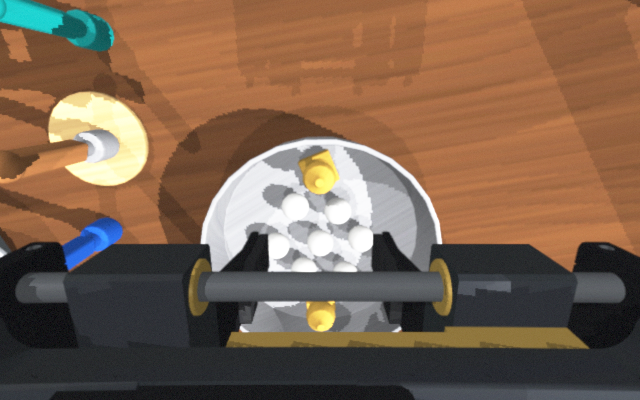

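Call:
{"fn": "move_arm", "kwargs": {"xyz": [[0.6, -4.5, -1], [1.2, -9, -2], [1.8, -13.5, -3], [2.4, -18, -4], [3, -22.6, -4], [3, -22.6, -4], [3, -22.6, -4]], "yaw": [0, 0, 0, 0, 0, 0, 0], "fingers": [70, 70, 70, 70, 70, 70, 70]}}

```text
time_s: 22.7
ee_pos: [0.434, -0.1839, 0.1955]
ee_rot: [[-0.984, 0.176, 0.01], [0.176, 0.984, 0.007], [-0.009, 0.009, -1.0]]
ft_force: [-0.0, 0.2, -0.9]
grip_width: 0.0609
```

```bash
python3 - <<'E'
from h import *
W=cal('wrist');snap('wrist','w17.png');
togo([.436,-.184,.075]);print(proj(W,[.437,-.182,.138]),proj(W,[.437,-.182,.048]),proj(W,[.437,-.182,.038]))
E
```

```text
shift [-0.05 -0.17 12.07] yaw None q6 -1.6831312805326641 pos [ 0.4346 -0.1831  0.1957] t 22.75
[321.32952643 203.21774097] [320.27089046 178.31210139] [320.18420036 176.27235114]
```

View pics/w17.png

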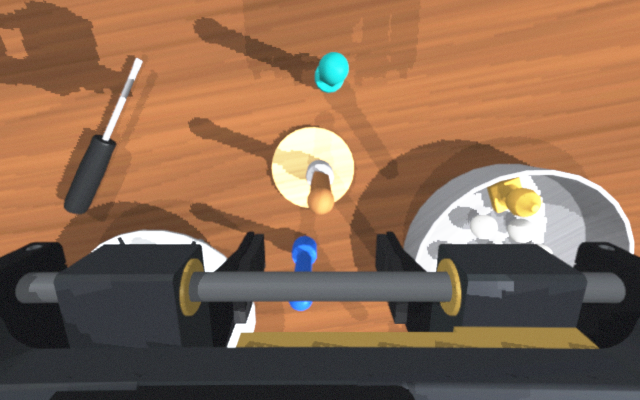

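```bash
python3 - <<'E'
from h import *
im=cv2.imread('pics/w17.png')
cv2.imwrite('pics/f.png',cv2.resize(im[130:230,260:380],None,fx=6,fy=6,interpolation=cv2.INTER_CUBIC))
im=cv2.imread('pics/s13.png')
im=cv2.imread('pics/s5.png')
cv2.imwrite('pics/g.png',cv2.resize(im[165:265,190:290],None,fx=6,fy=6,interpolation=cv2.INTER_CUBIC))
W=cal('wrist');print(plane(W,(321,197),.128))
E
```

```text
[ 0.43522078 -0.18094806  0.128     ]
```

View pics/f.png

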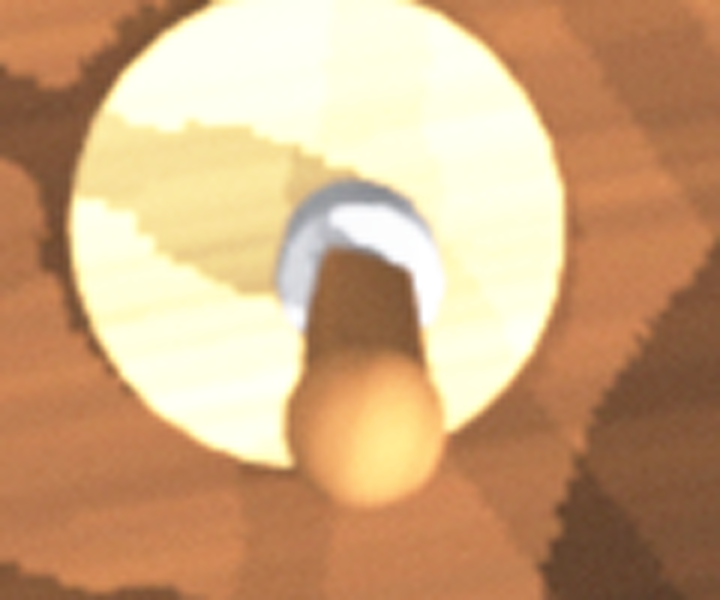

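View pics/g.png

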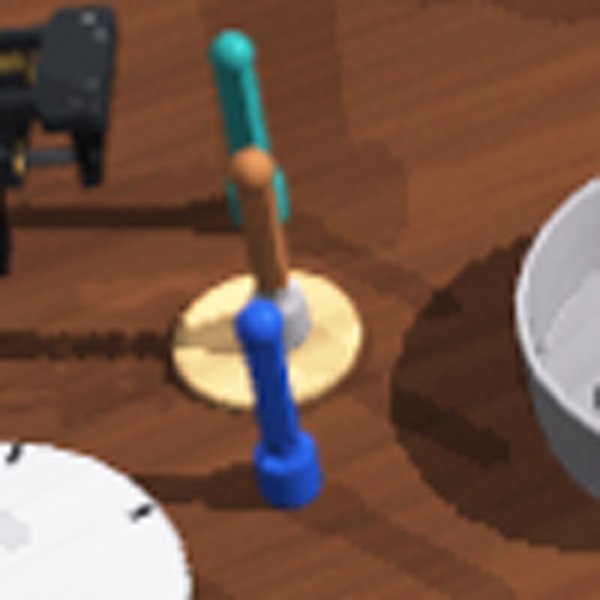

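```bash
python3 - <<'E'
from h import *
W=cal('wrist')
for z in(.048,):
  a=plane(W,(260+325/6-.4,130+248/6-.4),z);b=plane(W,(260+412/6-.4,130+272/6-.4),z);d=b-a;print(a,b,np.linalg.norm(d),np.degrees(np.arctan2(d[1],d[0])))
  togo([.436,-.182,.075],np.arctan2(d[1],d[0]))
E
```

```text
[ 0.42826236 -0.18677025  0.048     ] [ 0.43545945 -0.1719318   0.048     ] 0.0164917490058168 64.1252048616038
shift [-1.000e-02  2.000e-02  1.207e+01] yaw 0.2762102919361926 q6 -1.6831312805326641 pos [ 0.4346 -0.1831  0.1957] t 22.75
```

Call:
{"fn": "move_arm", "kwargs": {"xyz": [[0, 0.1, 0], [-0.1, 0.1, 4], [-0.1, 0.1, 8], [-0.1, 0.1, 10.5], [-0.1, 0.1, 11.5], [-0.1, 0.1, 12.2], [-0.1, 0.1, 12.5], [-0.1, 0.1, 12.5]], "yaw": [0.14, 0.28, 0.28, 0.28, 0.28, 0.28, 0.28, 0.28], "fingers": [60, 60, 60, 60, 60, 60, 60, 60]}}

```text
time_s: 23.55
ee_pos: [0.4379, -0.1812, 0.0713]
ee_rot: [[-0.898, 0.439, 0.012], [0.439, 0.898, 0.007], [-0.007, 0.012, -1.0]]
ft_force: [0.4, -0.0, -0.0]
grip_width: 0.0525
```

```bash
python3 - <<'E'
from h import *
snap('wrist','w18.png');snap('scene','s18.png',(150,130,310,280),4);print(arm.state()['ee_pos'])
E
```

```text
[ 0.43795443 -0.1814146   0.07173677]
```

View pics/w18.png

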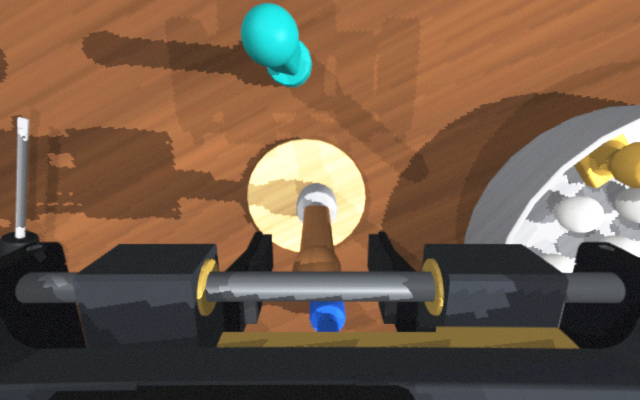

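View pics/s18.png

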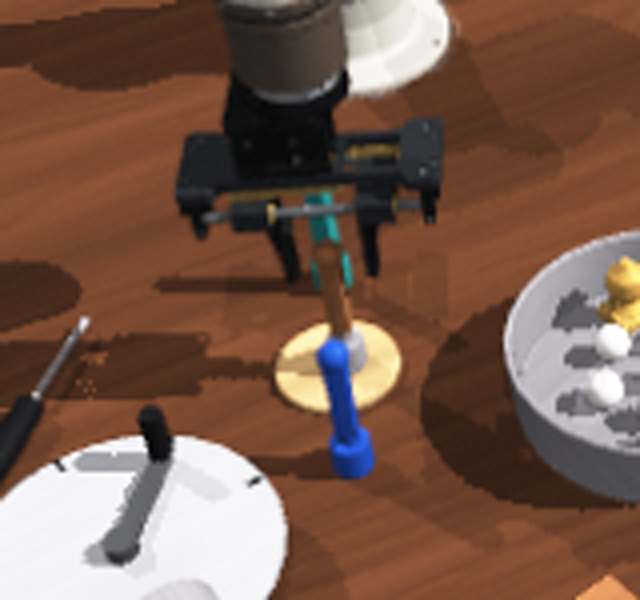

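Call:
{"fn": "move_arm", "kwargs": {"xyz": [[0, 0, 1], [0, 0, 2.1], [0, 0, 2.1], [0, 0, 2.1], [0, 0, 2.1], [0, 0, 2.1], [0, 0, 2.1], [0, 0, 2.1], [0, 0, 2.1], [0, 0, 2.1]], "yaw": [0, 0, 0, 0, 0, 0, 0, 0, 0, 0], "fingers": [60, 60, 60, 0, 0, 0, 0, 0, 0, 0]}}

```text
time_s: 24.65
ee_pos: [0.4384, -0.1813, 0.051]
ee_rot: [[-0.898, 0.439, 0.013], [0.439, 0.898, 0.007], [-0.009, 0.012, -1.0]]
ft_force: [-0.0, 0.4, 1.0]
grip_width: 0.022
```

```bash
python3 - <<'E'
from h import *
snap('wrist','w19.png',(240,130,400,280),4);s=arm.state();print(s['ee_pos'],s['grip_width'],s['ft_force'])
E
```

```text
[ 0.43841388 -0.18134198  0.05095667] 0.021770904707647358 [-0.66738251 -0.44508407  1.34489871]
```

View pics/w19.png

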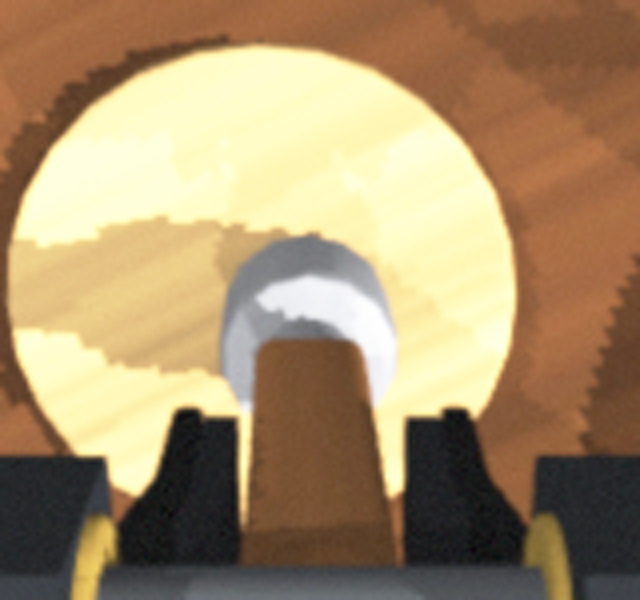

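Call:
{"fn": "move_arm", "kwargs": {"xyz": [[0, 0, 0], [0, 0, 0], [0, 0, -3], [0, 0, -6], [0, 0, -9], [0, 0, -9]], "yaw": [0, 0, 0, 0, 0, 0], "fingers": [0, 0, 0, 0, 0, 0]}}

```text
time_s: 25.3
ee_pos: [0.4398, -0.1824, 0.1446]
ee_rot: [[-0.898, 0.439, 0.021], [0.439, 0.899, 0.006], [-0.017, 0.014, -1.0]]
ft_force: [1.5, 0.1, -1.0]
grip_width: 0.0223
```

```bash
python3 - <<'E'
from h import *
snap('wrist','w20.png');s=arm.state();print(s['ee_pos'],s['grip_width'],s['ft_force'])
snap('scene','s20.png',(150,110,350,260),4)
togo([.635,.087,.14])
E
```

```text
[ 0.43831336 -0.18187888  0.14236134] 0.02201110062762063 [-0.28359666 -0.60782047 -2.2157627 ]
shift [-5.97 32.83  0.55] yaw None q6 -1.9646806881386283 pos [ 0.4369 -0.1816  0.1408] t 25.4
```

View pics/s20.png

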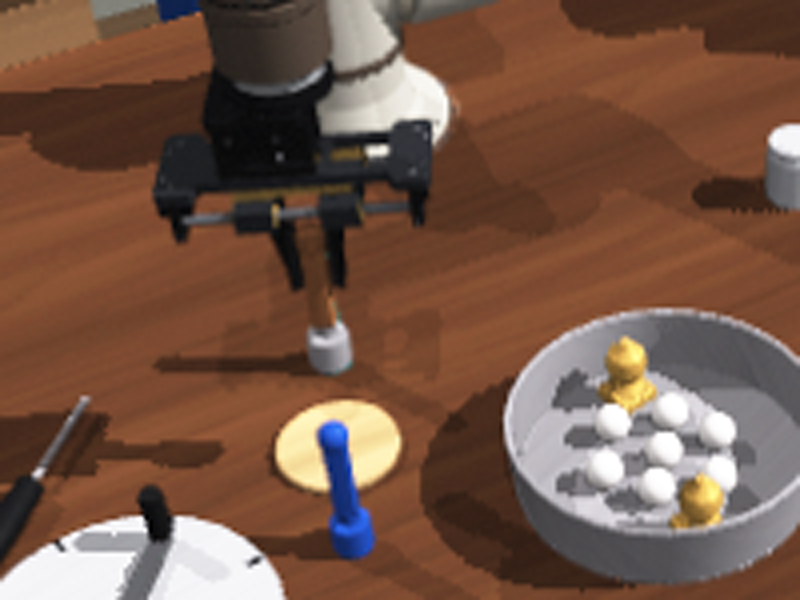

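Call:
{"fn": "move_arm", "kwargs": {"xyz": [[-0.1, 0.1, 4], [-0.1, 0.1, 7], [-0.1, 0.1, 8.5], [-0.1, 0.1, 8.9], [-0.1, 0.1, 8.9], [-0.1, 0.1, 8.9], [-0.1, 0.1, 8.9], [-0.1, 0.1, 8.9], [-0.1, 0.1, 8.9], [-0.1, 0.1, 8.9]], "yaw": [0, 0, 0, 0, 0, 0, 0, 0, 0, 0], "fingers": [0, 0, 0, 0, 0, 0, 60, 60, 60, 60]}}

```text
time_s: 26.4
ee_pos: [0.4398, -0.1805, 0.0522]
ee_rot: [[-0.898, 0.44, 0.015], [0.44, 0.898, 0.008], [-0.01, 0.013, -1.0]]
ft_force: [-0.1, 0.3, -0.1]
grip_width: 0.0464
```

```bash
python3 - <<'E'
from h import *
snap('wrist','w21.png',(220,100,420,250),4);s=arm.state();print(s['ee_pos'],s['grip_width'],s['ft_force'])
snap('scene','s21.png',(150,110,350,260),4)
E
```

```text
[ 0.43968701 -0.18051633  0.0521377 ] 0.04854966306444681 [-0.03226799  0.20388474  0.31603371]
```

View pics/w21.png

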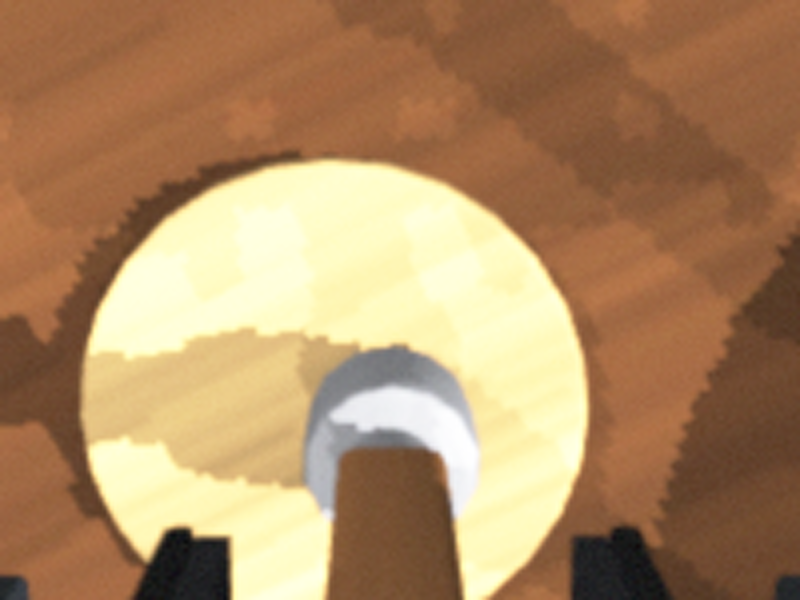

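View pics/s21.png

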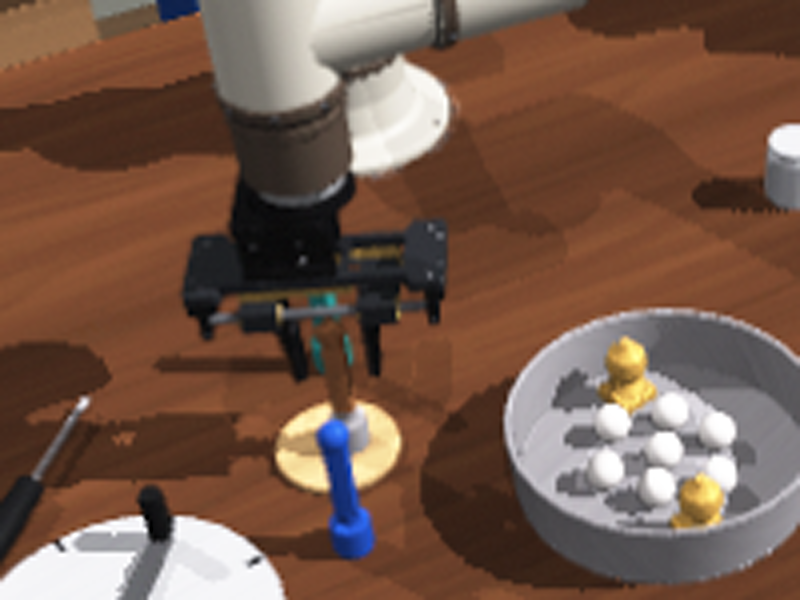

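Call:
{"fn": "move_arm", "kwargs": {"xyz": [[0.1, 0, 0.5], [0.1, 0, 0.9], [0.1, 0, 1.2], [0.1, 0, 1.2]], "yaw": [0, 0, 0, 0], "fingers": [60, 60, 60, 60]}}

```text
time_s: 26.9
ee_pos: [0.4384, -0.1799, 0.0394]
ee_rot: [[-0.898, 0.44, 0.013], [0.44, 0.898, 0.008], [-0.008, 0.013, -1.0]]
ft_force: [0.4, -0.2, -0.8]
grip_width: 0.0524
```

Call:
{"fn": "move_arm", "kwargs": {"xyz": [[0, 0, 0], [0, 0, 0], [0, 0, 0], [0, 0, 0], [0, 0, 0], [0, 0, 0], [0, 0, 0], [0, 0, 0]], "yaw": [0, 0, 0, 0, 0, 0, 0, 0], "fingers": [0, 0, 0, 0, 0, 0, 0, 0]}}

```text
time_s: 27.7
ee_pos: [0.4385, -0.18, 0.0394]
ee_rot: [[-0.898, 0.44, 0.013], [0.44, 0.898, 0.008], [-0.008, 0.013, -1.0]]
ft_force: [0.3, -0.2, 1.3]
grip_width: 0.0206
```

Call:
{"fn": "move_arm", "kwargs": {"xyz": [[0, 0, 0], [0, 0, 0], [0, 0, 0]], "yaw": [0, 0, 0], "fingers": [0, 0, 0]}}

```text
time_s: 28.0
ee_pos: [0.4385, -0.1799, 0.0395]
ee_rot: [[-0.898, 0.44, 0.013], [0.44, 0.898, 0.008], [-0.008, 0.013, -1.0]]
ft_force: [-0.2, -0.3, 1.1]
grip_width: 0.0208
```

```bash
python3 - <<'E'
from h import *
snap('wrist','w22.png',(240,150,400,300),4);s=arm.state();print(s['ee_pos'],s['grip_width'],s['ft_force'])
E
```

```text
[ 0.43848707 -0.17995318  0.03947622] 0.020453527381605514 [-0.66922914 -1.1630187   0.63894344]
```

View pics/w22.png

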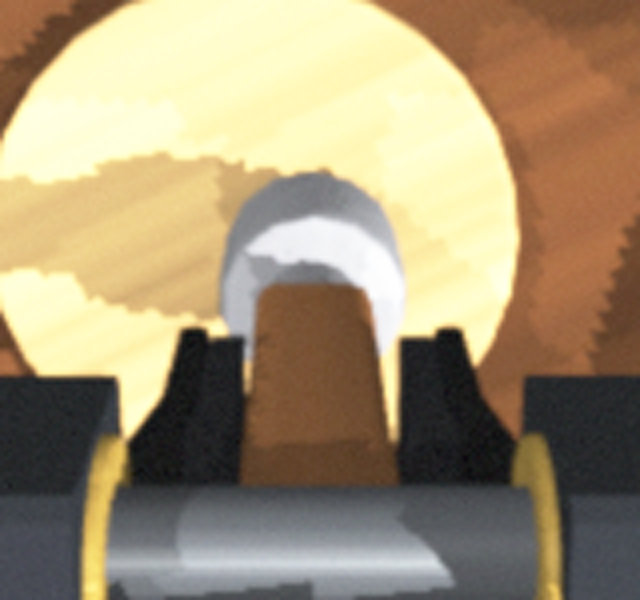

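Call:
{"fn": "move_arm", "kwargs": {"xyz": [[0, 0, 0], [0, 0, 0], [0, 0, 0], [0, 0, 0.2], [0, 0, 0.4], [0, 0, 0.4]], "yaw": [0, 0, 0, 0, 0, 0], "fingers": [40, 40, 40, 40, 40, 40]}}

```text
time_s: 28.65
ee_pos: [0.4382, -0.1799, 0.0351]
ee_rot: [[-0.898, 0.44, 0.012], [0.44, 0.898, 0.008], [-0.007, 0.012, -1.0]]
ft_force: [-0.1, -0.2, 1.0]
grip_width: 0.0348
```

Call:
{"fn": "move_arm", "kwargs": {"xyz": [[0, 0, 0], [0, 0, 0], [0, 0, 0], [0, 0, 0], [0, 0, 0], [0, 0, 0], [0, 0, 0], [0, 0, 0]], "yaw": [0, 0, 0, 0, 0, 0, 0, 0], "fingers": [0, 0, 0, 0, 0, 0, 0, 0]}}

```text
time_s: 29.45
ee_pos: [0.4382, -0.1799, 0.0351]
ee_rot: [[-0.898, 0.44, 0.012], [0.44, 0.898, 0.008], [-0.007, 0.012, -1.0]]
ft_force: [-0.5, -0.0, 1.2]
grip_width: 0.0178
```

Call:
{"fn": "move_arm", "kwargs": {"xyz": [[0, 0, 0], [0, 0, -3], [0, 0, -6], [0, 0, -9], [0, 0, -9], [0, 0, -9]], "yaw": [0, 0, 0, 0, 0, 0], "fingers": [0, 0, 0, 0, 0, 0]}}

```text
time_s: 30.05
ee_pos: [0.4368, -0.1803, 0.1249]
ee_rot: [[-0.898, 0.44, 0.013], [0.44, 0.898, 0.009], [-0.007, 0.013, -1.0]]
ft_force: [0.2, -0.4, -2.0]
grip_width: 0.0179
```

```bash
python3 - <<'E'
from h import *
s=arm.state();print(s['ee_pos'],s['grip_width'],s['ft_force'])
snap('scene','s23.png',(150,110,350,260),4);snap('top','t23.png',(290,130,450,280),4)
togo([.635,.087,.125]);
E
```

```text
[ 0.43680748 -0.18028921  0.12493695] 0.017861462616464697 [ 0.19211304 -0.38270323 -1.9813418 ]
shift [-6.12 32.77  0.27] yaw None q6 -1.966561243466498 pos [ 0.4358 -0.1803  0.1236] t 30.15
```

View pics/s23.png

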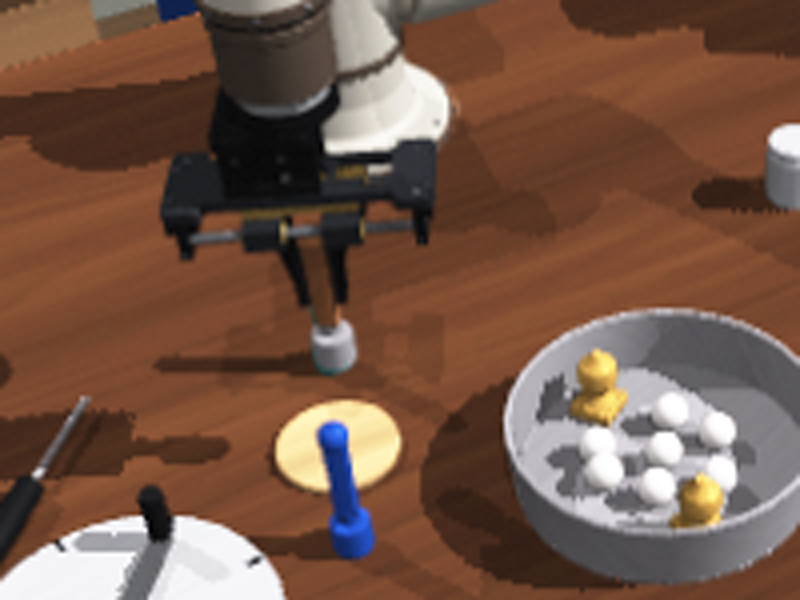

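View pics/t23.png

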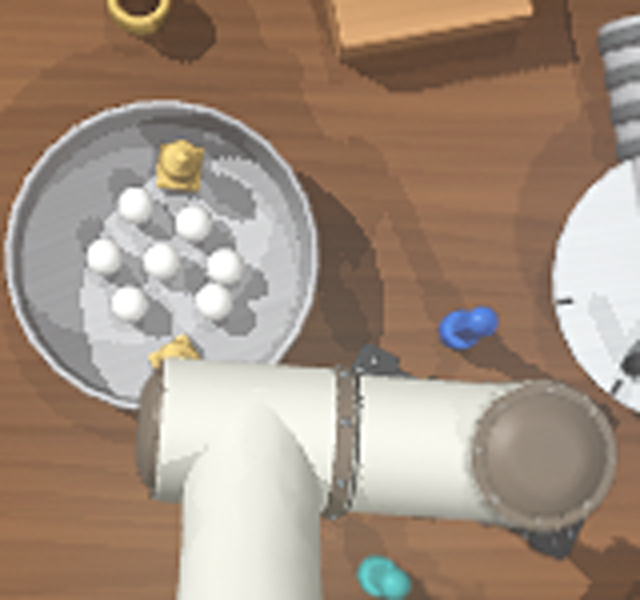

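```bash
python3 - <<'E'
from h import *
S=cal('scene');c=np.array([.5873,.0258])
p=plane(S,(150+597/4-.4,110+372/4-.4),.047);print(p,np.linalg.norm(p[:2]-c))
q=plane(S,(150+701/4-.4,110+495/4-.4),.047);print(q,np.linalg.norm(q[:2]-c))
E
```

```text
[0.50456217 0.01009337 0.047     ] 0.08421547936266267
[0.66389421 0.01133032 0.047     ] 0.07794899002918841
```

Call:
{"fn": "move_arm", "kwargs": {"xyz": [[-0.6, 3, 0], [-1.3, 7, 0], [-2.1, 11, 0], [-2.8, 15, 0], [-3.6, 19, 0], [-4.3, 23, 0], [-5, 27, 0], [-5.7, 30.5, 0], [-6.1, 32.8, 0], [-6.1, 32.8, 0]], "yaw": [0, 0, 0, 0, 0, 0, 0, 0, 0, 0], "fingers": [0, 0, 0, 0, 0, 0, 0, 0, 0, 0]}}

```text
time_s: 31.15
ee_pos: [0.6356, 0.0897, 0.1246]
ee_rot: [[-0.899, 0.438, 0.006], [0.438, 0.899, 0.008], [-0.002, 0.01, -1.0]]
ft_force: [-0.6, 0.0, -2.0]
grip_width: 0.0178
```

```bash
python3 - <<'E'
from h import *
s=arm.state();print(s['ee_pos'],s['grip_width'])
snap('wrist','w24.png')
togo([.635,.087,.041]);
E
```

```text
[0.63563413 0.08970065 0.1246203 ] 0.017827655593893422
shift [-0.11 -0.16  8.38] yaw None q6 -2.410263625027973 pos [0.6343 0.0883 0.1248] t 31.2
```

View pics/w24.png

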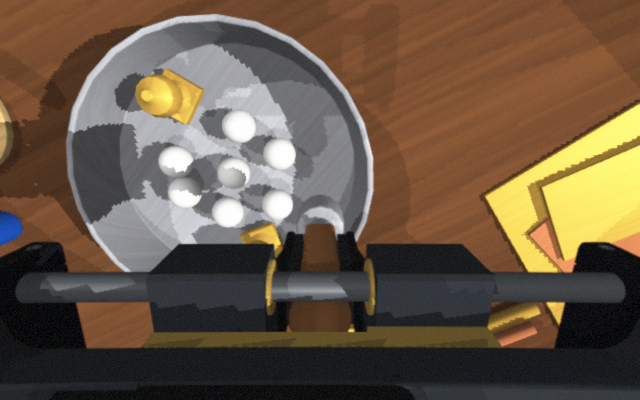

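Call:
{"fn": "move_arm", "kwargs": {"xyz": [[-0.1, -0.1, 3], [-0.1, -0.1, 5.5], [-0.1, -0.1, 7], [-0.1, -0.1, 8], [-0.1, -0.1, 8.3], [-0.1, -0.1, 8.3]], "yaw": [0, 0, 0, 0, 0, 0], "fingers": [0, 0, 0, 0, 0, 0]}}

```text
time_s: 31.8
ee_pos: [0.6349, 0.0871, 0.0416]
ee_rot: [[-0.898, 0.439, 0.004], [0.439, 0.898, 0.007], [-0.0, 0.008, -1.0]]
ft_force: [-0.7, 0.1, -1.1]
grip_width: 0.0181
```

```bash
cat > stir.py <<'E'
from h import *
import sys
# rows for circle: from angle a0 deg, step, n, radius r; world about basin centre
def rows(a0,step,n,r,z=.041,c=(.5873,.0258)):
    s=arm.state();R=np.array(s['ee_rot']);print(np.round(s['ee_pos'],4),s['grip_width'],np.round(s['ft_force'],1),'rel',np.round(np.array(s['ee_pos'])[:2]-c,3))
    o=[]
    for i in range(1,n+1):
        rr=r if np.isscalar(r) else r[0]+(r[1]-r[0])*i/n
        a=np.radians(a0+step*i);p=np.array([c[0]+rr*np.cos(a),c[1]+rr*np.sin(a),z]);o.append(np.round(R.T@(p-s['ee_pos'])*100,1).tolist())
    print(o)
E
python3 -c "
from stir import *
rows(54,-4,10,(.076,.034))"
```

```text
[0.6349 0.0871 0.0416] 0.01813185489196251 [-0.7  0.1 -1.1] rel [0.048 0.061]
[[-0.1, -0.6, 0.1], [-0.5, -1.2, 0.0], [-0.8, -1.7, 0.0], [-1.0, -2.3, 0.0], [-1.2, -2.8, 0.0], [-1.2, -3.4, 0.0], [-1.3, -3.9, 0.0], [-1.2, -4.4, 0.0], [-1.2, -4.9, 0.0], [-1.0, -5.4, 0.0]]
```

Call:
{"fn": "move_arm", "kwargs": {"xyz": [[-0.2, -0.6, 0], [-0.5, -1.2, 0], [-0.8, -1.7, 0], [-1, -2.3, 0], [-1.2, -2.8, 0], [-1.2, -3.4, 0], [-1.3, -3.9, 0], [-1.2, -4.4, 0], [-1.2, -4.9, 0], [-1, -5.4, 0]], "yaw": [0, 0, 0, 0, 0, 0, 0, 0, 0, 0], "fingers": [0, 0, 0, 0, 0, 0, 0, 0, 0, 0]}}

```text
time_s: 32.8
ee_pos: [0.6201, 0.0338, 0.0412]
ee_rot: [[-0.898, 0.439, 0.004], [0.439, 0.898, 0.007], [-0.001, 0.008, -1.0]]
ft_force: [-1.1, 0.8, -1.7]
grip_width: 0.018
```

```bash
python3 -c "
from stir import *
rows(14,-18,10,.034)"
```

```text
[0.6201 0.0338 0.0412] 0.017995310408895862 [-1.1  0.8 -1.7] rel [0.033 0.008]
[[-0.6, -0.9, 0.0], [-0.8, -1.9, 0.0], [-0.7, -3.0, -0.0], [-0.3, -4.0, -0.0], [0.4, -4.8, -0.0], [1.3, -5.3, -0.0], [2.4, -5.6, -0.0], [3.4, -5.5, -0.0], [4.4, -5.0, -0.0], [5.2, -4.3, -0.0]]
```

Call:
{"fn": "move_arm", "kwargs": {"xyz": [[-0.6, -0.9, 0], [-0.8, -1.9, 0], [-0.7, -3, 0], [-0.3, -4, 0], [0.4, -4.8, 0], [1.3, -5.3, 0], [2.4, -5.6, 0], [3.4, -5.5, 0], [4.4, -5, 0], [5.2, -4.3, 0]], "yaw": [0, 0, 0, 0, 0, 0, 0, 0, 0, 0], "fingers": [0, 0, 0, 0, 0, 0, 0, 0, 0, 0]}}

```text
time_s: 33.8
ee_pos: [0.5538, 0.0191, 0.041]
ee_rot: [[-0.899, 0.439, 0.004], [0.439, 0.899, 0.007], [-0.001, 0.008, -1.0]]
ft_force: [-0.3, -0.4, -2.2]
grip_width: 0.0176
```

```bash
python3 -c "
from stir import *
rows(-166,-18,10,.034);snap('scene','s25.png',(230,110,430,260),4)"
```

```text
[0.5538 0.0191 0.041 ] 0.017554631295775502 [-0.3 -0.4 -2.2] rel [-0.034 -0.007]
[[0.4, 0.8, 0.0], [0.7, 1.8, 0.0], [0.6, 2.9, 0.0], [0.2, 3.9, 0.0], [-0.5, 4.7, 0.0], [-1.4, 5.2, 0.0], [-2.5, 5.5, 0.0], [-3.5, 5.4, 0.0], [-4.5, 5.0, 0.0], [-5.3, 4.3, 0.0]]
```

View pics/s25.png

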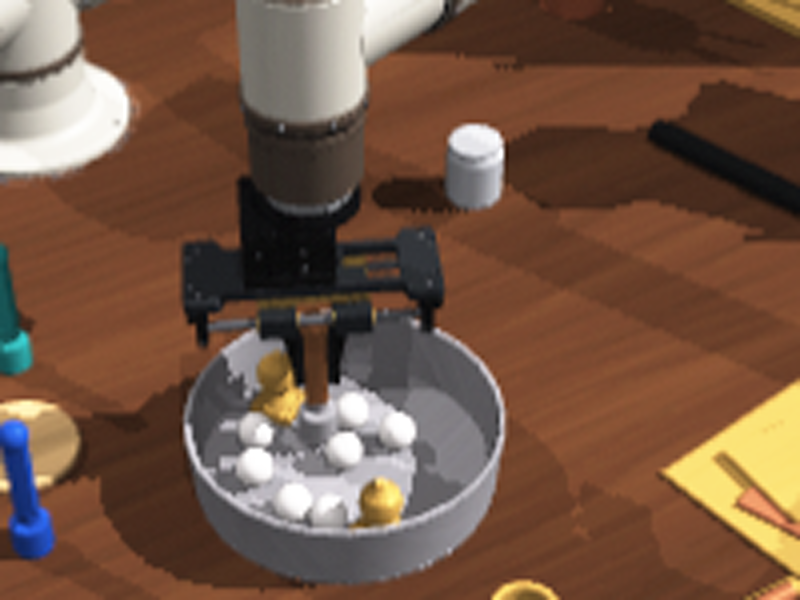

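Call:
{"fn": "move_arm", "kwargs": {"xyz": [[0.4, 0.8, 0], [0.7, 1.8, 0], [0.6, 2.9, 0], [0.2, 3.9, 0], [-0.5, 4.7, 0], [-1.4, 5.2, 0], [-2.5, 5.5, 0], [-3.5, 5.4, 0], [-4.5, 5, 0], [-5.3, 4.3, 0]], "yaw": [0, 0, 0, 0, 0, 0, 0, 0, 0, 0], "fingers": [0, 0, 0, 0, 0, 0, 0, 0, 0, 0]}}

```text
time_s: 34.85
ee_pos: [0.6208, 0.0347, 0.0412]
ee_rot: [[-0.899, 0.438, 0.004], [0.438, 0.899, 0.007], [-0.001, 0.008, -1.0]]
ft_force: [0.1, 0.2, -1.8]
grip_width: 0.0177
```

```bash
python3 -c "
from stir import *
rows(14,-18,10,.034)"
```

```text
[0.6208 0.0347 0.0412] 0.01774400388545918 [ 0.1  0.2 -1.8] rel [0.034 0.009]
[[-0.5, -1.0, 0.0], [-0.8, -2.0, 0.0], [-0.7, -3.1, -0.0], [-0.3, -4.1, -0.0], [0.4, -4.9, -0.0], [1.4, -5.4, -0.0], [2.4, -5.7, -0.0], [3.4, -5.6, -0.0], [4.4, -5.2, -0.0], [5.2, -4.5, -0.0]]
```

Turn 1 tracked well, so I continue with turns 2 and 3.

Call:
{"fn": "move_arm", "kwargs": {"xyz": [[-0.5, -1, 0], [-0.8, -2, 0], [-0.7, -3.1, 0], [-0.3, -4.1, 0], [0.4, -4.9, 0], [1.4, -5.4, 0], [2.4, -5.7, 0], [3.4, -5.6, 0], [4.4, -5.2, 0], [5.2, -4.5, 0]], "yaw": [0, 0, 0, 0, 0, 0, 0, 0, 0, 0], "fingers": [0, 0, 0, 0, 0, 0, 0, 0, 0, 0]}}

```text
time_s: 35.85
ee_pos: [0.5536, 0.018, 0.041]
ee_rot: [[-0.899, 0.438, 0.004], [0.438, 0.899, 0.007], [-0.001, 0.008, -1.0]]
ft_force: [-0.4, 0.3, -1.5]
grip_width: 0.0175
```

Call:
{"fn": "move_arm", "kwargs": {"xyz": [[0.4, 0.8, 0], [0.7, 1.8, 0], [0.6, 2.9, 0], [0.2, 3.9, 0], [-0.5, 4.7, 0], [-1.4, 5.2, 0], [-2.5, 5.5, 0], [-3.5, 5.4, 0], [-4.5, 5, 0], [-5.3, 4.3, 0]], "yaw": [0, 0, 0, 0, 0, 0, 0, 0, 0, 0], "fingers": [0, 0, 0, 0, 0, 0, 0, 0, 0, 0]}}

```text
time_s: 36.85
ee_pos: [0.6208, 0.0323, 0.0411]
ee_rot: [[-0.899, 0.438, 0.004], [0.438, 0.899, 0.007], [-0.001, 0.008, -1.0]]
ft_force: [0.0, -0.2, -1.4]
grip_width: 0.0172
```

```bash
python3 -c "
from stir import *
rows(14,-18,10,.034);snap('scene','s26.png',(230,110,430,260),4)"
```

```text
[0.6208 0.0323 0.0411] 0.01723866686539719 [ 0.  -0.2 -1.4] rel [0.033 0.007]
[[-0.4, -0.8, 0.0], [-0.7, -1.8, -0.0], [-0.6, -2.9, -0.0], [-0.2, -3.9, -0.0], [0.5, -4.7, -0.0], [1.4, -5.2, -0.0], [2.5, -5.4, -0.0], [3.5, -5.4, -0.0], [4.5, -4.9, -0.0], [5.3, -4.2, -0.0]]
```

View pics/s26.png

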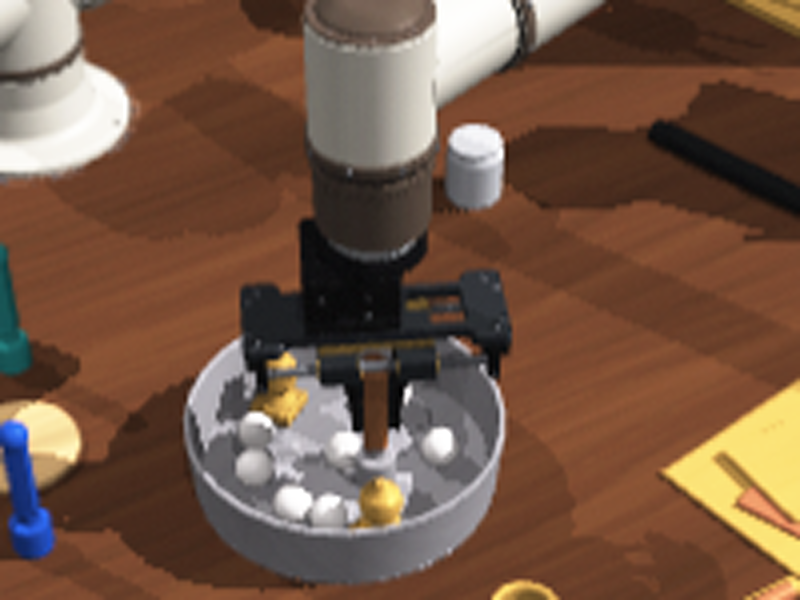

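Call:
{"fn": "move_arm", "kwargs": {"xyz": [[-0.4, -0.8, 0], [-0.7, -1.8, 0], [-0.6, -2.9, 0], [-0.2, -3.9, 0], [0.5, -4.7, 0], [1.4, -5.2, 0], [2.5, -5.4, 0], [3.5, -5.4, 0], [4.5, -4.9, 0], [5.3, -4.2, 0]], "yaw": [0, 0, 0, 0, 0, 0, 0, 0, 0, 0], "fingers": [0, 0, 0, 0, 0, 0, 0, 0, 0, 0]}}

```text
time_s: 37.9
ee_pos: [0.5542, 0.0175, 0.0409]
ee_rot: [[-0.898, 0.439, 0.004], [0.439, 0.898, 0.007], [-0.001, 0.008, -1.0]]
ft_force: [0.2, -0.1, -2.1]
grip_width: 0.0176
```

Call:
{"fn": "move_arm", "kwargs": {"xyz": [[0.4, 0.8, 0], [0.7, 1.8, 0], [0.6, 2.9, 0], [0.2, 3.9, 0], [-0.5, 4.7, 0], [-1.4, 5.2, 0], [-2.5, 5.5, 0], [-3.5, 5.4, 0], [-4.5, 5, 0], [-5.3, 4.3, 0]], "yaw": [0, 0, 0, 0, 0, 0, 0, 0, 0, 0], "fingers": [0, 0, 0, 0, 0, 0, 0, 0, 0, 0]}}

```text
time_s: 38.9
ee_pos: [0.6213, 0.0318, 0.0411]
ee_rot: [[-0.898, 0.44, 0.004], [0.44, 0.898, 0.007], [-0.001, 0.008, -1.0]]
ft_force: [0.5, 0.0, -1.3]
grip_width: 0.0175
```

Call:
{"fn": "move_arm", "kwargs": {"xyz": [[-0.4, -0.8, 0], [-0.7, -1.8, 0], [-0.6, -2.9, 0], [-0.2, -3.9, 0], [0.5, -4.7, 0], [1.4, -5.2, 0], [2.5, -5.4, 0], [3.5, -5.4, 0], [4.5, -4.9, 0], [5.3, -4.2, 0]], "yaw": [0, 0, 0, 0, 0, 0, 0, 0, 0, 0], "fingers": [0, 0, 0, 0, 0, 0, 0, 0, 0, 0]}}

```text
time_s: 39.9
ee_pos: [0.5546, 0.0183, 0.0409]
ee_rot: [[-0.898, 0.439, 0.004], [0.439, 0.898, 0.007], [-0.001, 0.008, -1.0]]
ft_force: [1.0, 0.6, -1.4]
grip_width: 0.0178
```

```bash
python3 -c "
from stir import *
rows(-166,-18,10,.034);snap('scene','s27.png',(230,110,430,260),4);snap('wrist','w27.png')"
```

```text
[0.5546 0.0183 0.0409] 0.017788088890213473 [ 1.   0.6 -1.4] rel [-0.033 -0.007]
[[0.5, 0.8, 0.0], [0.8, 1.9, 0.0], [0.7, 2.9, 0.0], [0.3, 3.9, 0.0], [-0.4, 4.7, 0.0], [-1.3, 5.3, 0.0], [-2.4, 5.5, 0.0], [-3.4, 5.4, 0.0], [-4.4, 5.0, 0.0], [-5.2, 4.3, 0.0]]
```

View pics/s27.png

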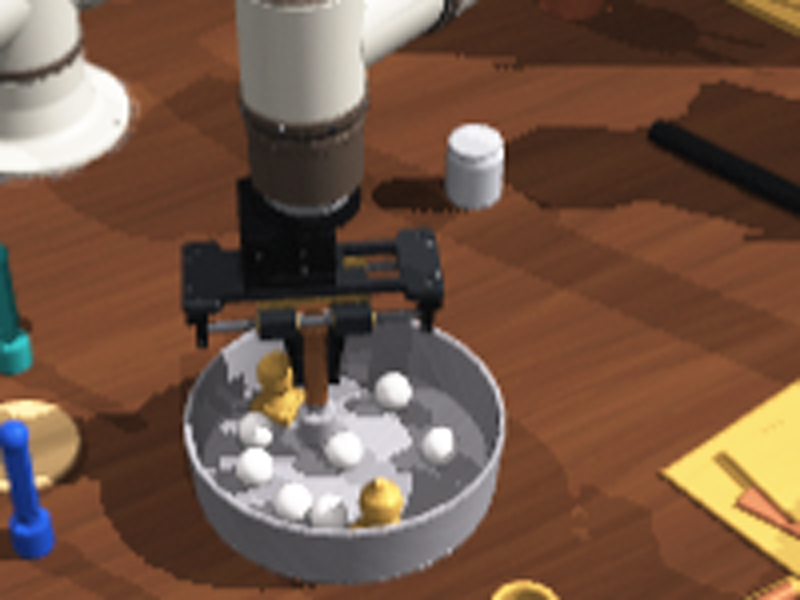

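View pics/w27.png

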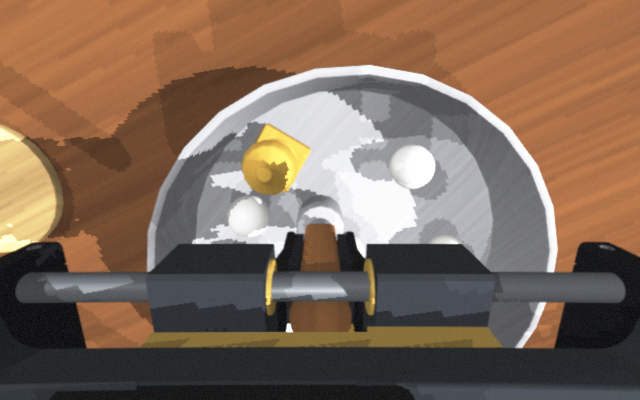

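Call:
{"fn": "move_arm", "kwargs": {"xyz": [[0, 0, 0], [0, 0, -2], [0, 0, -5], [0, 0, -8.5], [0, 0, -9], [0, 0, -9]], "yaw": [0, 0, 0, 0, 0, 0], "fingers": [0, 0, 0, 0, 0, 0]}}

```text
time_s: 40.6
ee_pos: [0.5556, 0.0186, 0.1321]
ee_rot: [[-0.899, 0.438, 0.008], [0.438, 0.899, 0.008], [-0.003, 0.011, -1.0]]
ft_force: [-0.3, -0.9, -2.8]
grip_width: 0.0178
```

```bash
python3 -c "
from h import *
togo([.4375,-.185,.13]);snap('scene','s28.png',(230,110,430,260),4)"
```

```text
shift [  1.71 -23.48  -0.04] yaw None q6 -2.3420350523469233 pos [0.5556 0.0186 0.1321] t 40.6
```

View pics/s28.png

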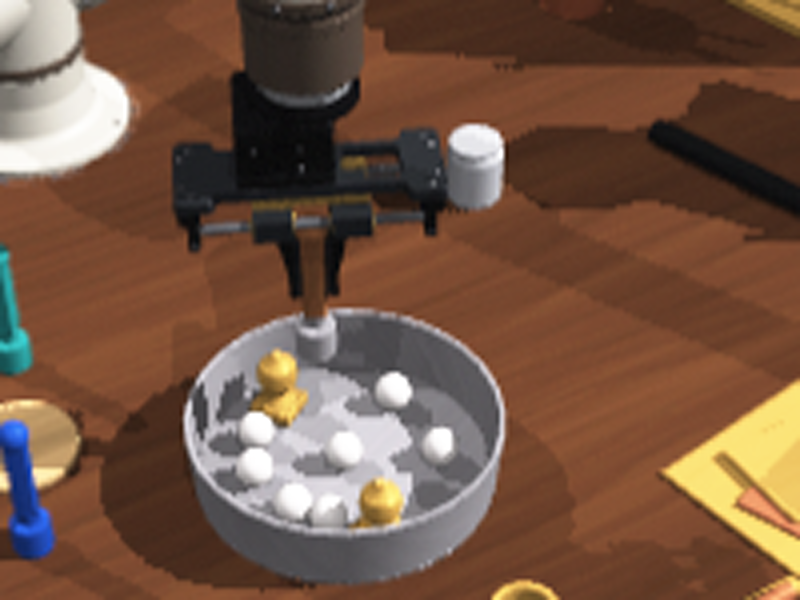

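Call:
{"fn": "move_arm", "kwargs": {"xyz": [[0.3, -3, 0], [0.6, -7, 0], [0.9, -11.5, 0], [1.2, -16, 0], [1.5, -20, 0], [1.7, -23, 0], [1.7, -23.5, 0], [1.7, -23.5, 0], [1.7, -23.5, 0]], "yaw": [0, 0, 0, 0, 0, 0, 0, 0, 0], "fingers": [0, 0, 0, 0, 0, 0, 0, 0, 0]}}

```text
time_s: 41.55
ee_pos: [0.4362, -0.185, 0.1278]
ee_rot: [[-0.899, 0.438, 0.003], [0.438, 0.899, 0.008], [0.001, 0.008, -1.0]]
ft_force: [0.5, 1.5, -1.0]
grip_width: 0.0178
```

```bash
python3 -c "
from h import *
togo([.4375,-.185,.036]);snap('scene','s29.png',(150,110,350,260),4);snap('wrist','w29.png')"
```

```text
shift [-0.12 -0.02  9.18] yaw None q6 -1.9550372445163884 pos [ 0.4362 -0.185   0.1278] t 41.55
```

View pics/s29.png

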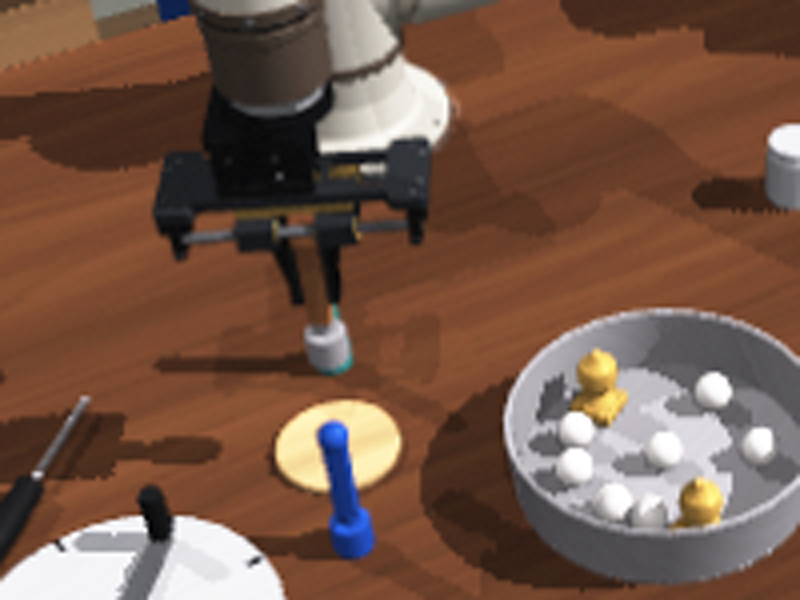

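View pics/w29.png

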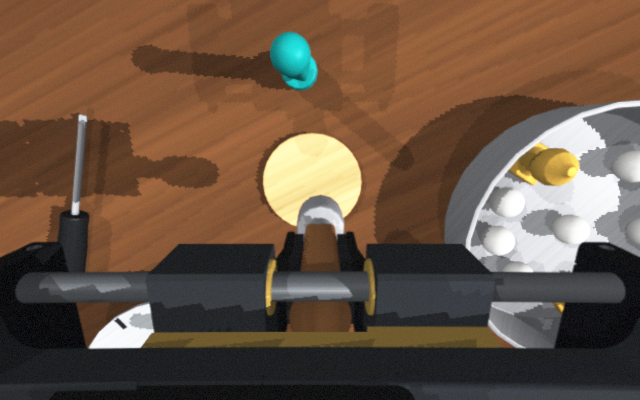

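Call:
{"fn": "move_arm", "kwargs": {"xyz": [[-0.1, 0, 4], [-0.1, 0, 7], [-0.1, 0, 8.5], [-0.1, 0, 9], [-0.1, 0, 9.2], [-0.1, 0, 9.2], [-0.1, 0, 9.2]], "yaw": [0, 0, 0, 0, 0, 0, 0], "fingers": [0, 0, 0, 0, 0, 0, 0]}}

```text
time_s: 42.35
ee_pos: [0.4389, -0.1843, 0.0371]
ee_rot: [[-0.9, 0.436, 0.006], [0.436, 0.9, 0.007], [-0.002, 0.009, -1.0]]
ft_force: [0.6, -0.4, -1.2]
grip_width: 0.0176
```

```bash
python3 -c "
from h import *
snap('scene','s30.png',(150,110,350,260),4);snap('wrist','w30.png',(220,100,420,250),4)"
```

```text
(no output)
```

View pics/s30.png

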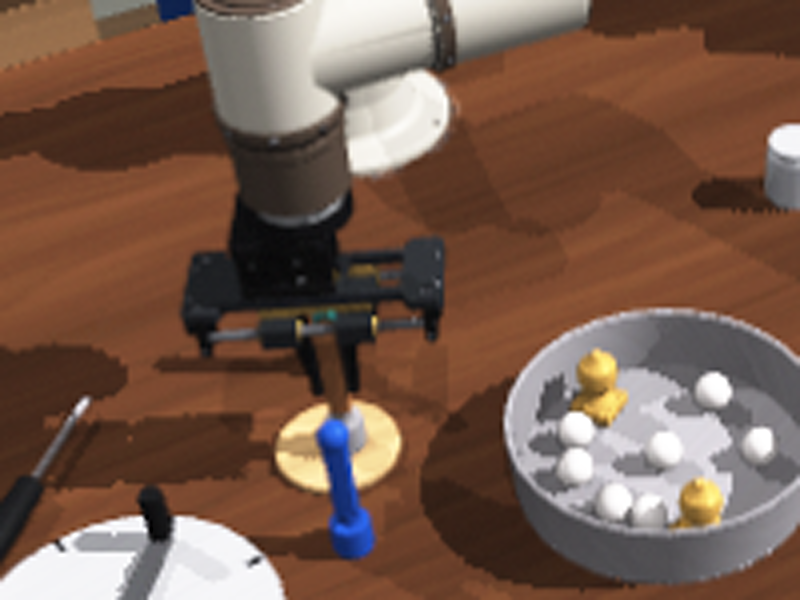

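View pics/w30.png

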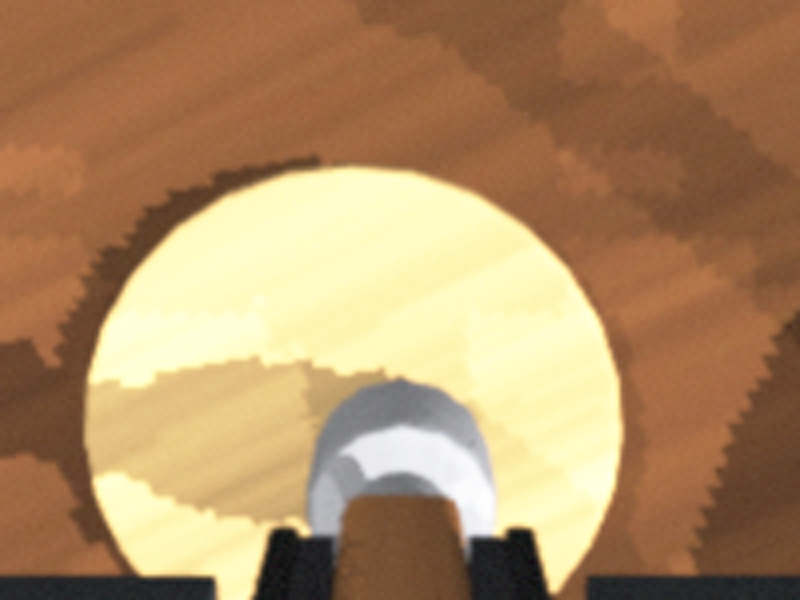

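Call:
{"fn": "move_arm", "kwargs": {"xyz": [[0, 0, 0.1], [0, 0, 0.2], [0, 0, 0.2], [0, 0, 0.2]], "yaw": [0, 0, 0, 0], "fingers": [0, 0, 0, 0]}}

```text
time_s: 42.85
ee_pos: [0.4387, -0.1844, 0.0351]
ee_rot: [[-0.9, 0.437, 0.006], [0.437, 0.9, 0.007], [-0.002, 0.009, -1.0]]
ft_force: [-0.2, 0.0, -0.4]
grip_width: 0.0179
```

Call:
{"fn": "move_arm", "kwargs": {"xyz": [[0, 0, 0], [0, 0, 0], [0, 0, 0], [0, 0, 0], [0, 0, 0], [0, 0, 0]], "yaw": [0, 0, 0, 0, 0, 0], "fingers": [60, 60, 60, 60, 60, 60]}}

```text
time_s: 43.45
ee_pos: [0.4388, -0.1844, 0.0352]
ee_rot: [[-0.9, 0.437, 0.006], [0.437, 0.9, 0.007], [-0.002, 0.009, -1.0]]
ft_force: [0.7, -0.1, -0.0]
grip_width: 0.0505
```

Call:
{"fn": "move_arm", "kwargs": {"xyz": [[0, 0, -2], [0, 0, -5], [0, 0, -9], [0, 0, -13], [0, 0, -15], [0, 0, -15]], "yaw": [0, 0, 0, 0, 0, 0], "fingers": [60, 60, 60, 60, 60, 60]}}

```text
time_s: 44.05
ee_pos: [0.4401, -0.186, 0.1888]
ee_rot: [[-0.9, 0.436, 0.014], [0.436, 0.9, 0.006], [-0.01, 0.011, -1.0]]
ft_force: [0.4, 0.6, -0.0]
grip_width: 0.0524
```

```bash
python3 -c "
from h import *
snap('scene','s31.png',(150,110,350,260),4);snap('wrist','w31.png');togo([.502,-.350,.17],np.radians(66))"
```

```text
shift [-12.99 -12.01   1.4 ] yaw -0.03333523107779146 q6 -1.9545621989541389 pos [ 0.4375 -0.1853  0.1849] t 44.15
```

View pics/s31.png

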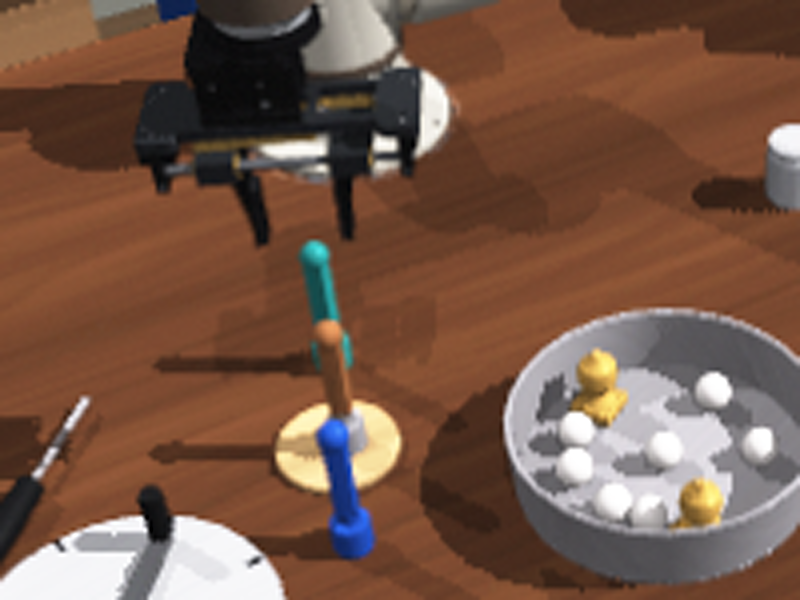

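View pics/w31.png

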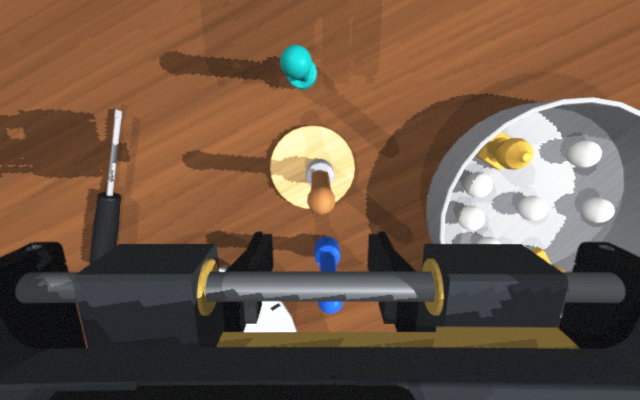

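Call:
{"fn": "move_arm", "kwargs": {"xyz": [[-3, -2.8, 0], [-6, -5.6, 0], [-9, -8.4, 0.5], [-12, -11.2, 1], [-13, -12, 1.4], [-13, -12, 1.4], [-13, -12, 1.4]], "yaw": [0, -0.05, -0.1, -0.13, -0.13, -0.13, -0.13], "fingers": [70, 70, 70, 70, 70, 70, 70]}}

```text
time_s: 44.85
ee_pos: [0.5011, -0.3491, 0.1684]
ee_rot: [[-0.948, 0.317, 0.003], [0.317, 0.948, 0.01], [0.0, 0.01, -1.0]]
ft_force: [-0.1, 0.7, -1.0]
grip_width: 0.0605
```

```bash
python3 -c "
from h import *
W=cal('wrist');print(proj(W,[.502,-.350,.103]));snap('wrist','w32.png');togo([.502,-.350,.043])"
```

```text
[317.76007238 199.51239229]
shift [-0.08 -0.21 12.63] yaw None q6 -1.53909990590206 pos [ 0.5014 -0.3489  0.1693] t 44.9
```

View pics/w32.png

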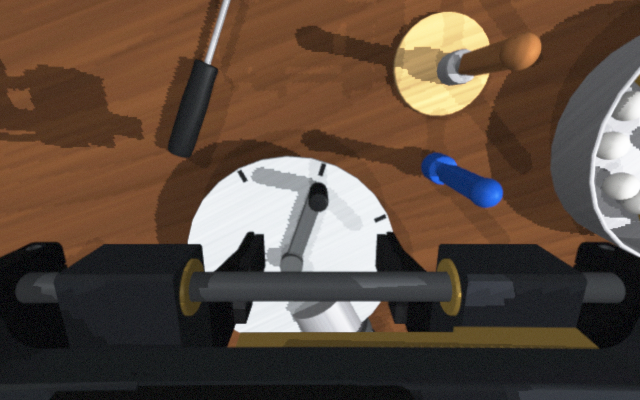

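Knob top at (318,200), matching the prediction. Descend and grip.

Call:
{"fn": "move_arm", "kwargs": {"xyz": [[0, -0.1, 4], [-0.1, -0.2, 8], [-0.1, -0.2, 11], [-0.1, -0.2, 12.6], [-0.1, -0.2, 12.6], [-0.1, -0.2, 12.6], [-0.1, -0.2, 12.6], [-0.1, -0.2, 12.6], [-0.1, -0.2, 12.6], [-0.1, -0.2, 12.6]], "yaw": [0, 0, 0, 0, 0, 0, 0, 0, 0, 0], "fingers": [70, 70, 70, 70, 70, 0, 0, 0, 0, 0]}}

```text
time_s: 45.9
ee_pos: [0.5025, -0.3501, 0.0439]
ee_rot: [[-0.949, 0.316, 0.005], [0.316, 0.949, 0.009], [-0.002, 0.01, -1.0]]
ft_force: [0.4, -0.1, 0.1]
grip_width: 0.0289
```

Call:
{"fn": "move_arm", "kwargs": {"xyz": [[0, 0, 0], [0, 0, 0], [0, 0, 0], [0, 0, 0]], "yaw": [0, 0, 0, 0], "fingers": [0, 0, 0, 0]}}

```text
time_s: 46.3
ee_pos: [0.5026, -0.3502, 0.0442]
ee_rot: [[-0.949, 0.316, 0.006], [0.316, 0.949, 0.008], [-0.003, 0.01, -1.0]]
ft_force: [-0.4, 0.6, 2.7]
grip_width: 0.0173
```

```bash
python3 -c "
from h import *
s=arm.state();R=np.array(s['ee_rot']);p0=np.array(s['ee_pos']);print(p0,s['grip_width'],R)
c=np.array([.5705,-.4015])
for a in np.linspace(143.3,190.3,9):
  a=np.radians(a);print(np.round(R.T@(np.array([c[0]+.085*np.cos(a),c[1]+.085*np.sin(a),p0[2]])-p0)*100,2))"
```

```text
[ 0.502599   -0.35017499  0.04416572] 0.017317878853453927 [[-0.94866394  0.31623667  0.00557629]
 [ 0.3162749   0.9486303   0.00841083]
 [-0.00263002  0.0097427  -0.99994908]]
[ 0.01 -0.06 -0.  ]
[ 0.24 -0.9  -0.01]
[ 0.38 -1.76 -0.02]
[ 0.43 -2.63 -0.03]
[ 0.4  -3.5  -0.04]
[ 0.28 -4.36 -0.04]
[ 0.06 -5.2  -0.05]
[-0.23 -6.02 -0.06]
[-0.61 -6.81 -0.06]
```

Call:
{"fn": "move_arm", "kwargs": {"xyz": [[0.2, -0.9, 0], [0.4, -1.8, 0], [0.4, -2.6, 0], [0.4, -3.5, 0], [0.3, -4.4, 0], [0.1, -5.2, 0], [-0.2, -5.9, 0], [-0.4, -6.4, 0], [-0.5, -6.7, 0], [-0.5, -6.7, 0]], "yaw": [0, 0, 0, 0, 0, 0, 0, 0, 0, 0], "fingers": [0, 0, 0, 0, 0, 0, 0, 0, 0, 0]}}

```text
time_s: 47.3
ee_pos: [0.4843, -0.4146, 0.0441]
ee_rot: [[-0.949, 0.315, 0.002], [0.315, 0.949, 0.01], [0.002, 0.01, -1.0]]
ft_force: [-3.7, 3.0, 6.6]
grip_width: 0.0171
```

```bash
python3 -c "
from h import *
s=arm.state();print(s['ee_pos'],s['ft_force'],s['grip_width']);d=np.array(s['ee_pos'])-[.5705,-.4015,0];print(np.degrees(np.arctan2(d[1],d[0])),np.hypot(d[0],d[1]))"
```

```text
[ 0.48434845 -0.4146341   0.04408438] [-3.72877127  3.01440186  6.55622229] 0.01706215406064967
-171.33180860108112 0.08714696594541668
```

Call:
{"fn": "move_arm", "kwargs": {"xyz": [[0, -0.2, 0], [-0.1, -0.4, 0], [-0.1, -0.4, 0], [-0.1, -0.4, 0]], "yaw": [0, 0, 0, 0], "fingers": [0, 0, 0, 0]}}

```text
time_s: 47.7
ee_pos: [0.484, -0.4146, 0.0441]
ee_rot: [[-0.949, 0.314, 0.0], [0.314, 0.949, 0.016], [0.005, 0.015, -1.0]]
ft_force: [0.5, 13.3, 7.1]
grip_width: 0.0174
```

It is blocked at the stop (force rose to 13 N with no motion). Release and withdraw.

Call:
{"fn": "move_arm", "kwargs": {"xyz": [[0, 0, 0], [0, 0, 0], [0, 0, 0], [0, 0, 0], [0, 0, 0], [0, 0, -4], [0, 0, -8], [0, 0, -12], [0, 0, -15], [0, 0, -15]], "yaw": [0, 0, 0, 0, 0, 0, 0, 0, 0, 0], "fingers": [60, 60, 60, 60, 60, 60, 60, 60, 60, 60]}}

```text
time_s: 48.7
ee_pos: [0.4862, -0.4193, 0.2001]
ee_rot: [[-0.949, 0.314, 0.009], [0.314, 0.949, 0.009], [-0.006, 0.012, -1.0]]
ft_force: [-0.1, 0.5, 0.4]
grip_width: 0.0524
```

```bash
python3 -c "
from h import *
snap('wrist','w33.png');snap('scene','s33.png')"
```

```text
(no output)
```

View pics/w33.png

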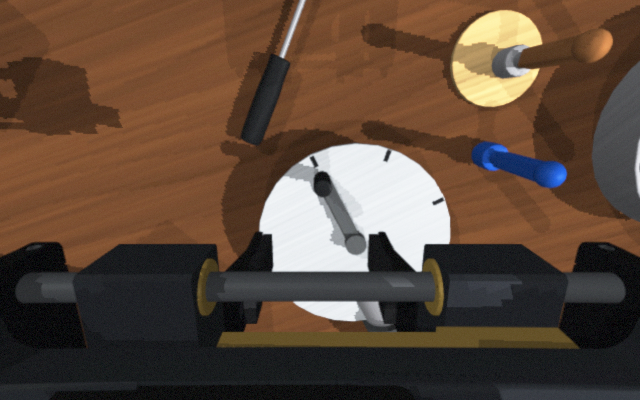

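View pics/s33.png

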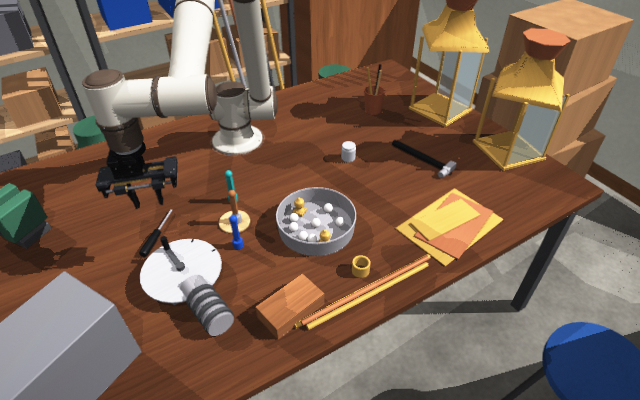

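```bash
python3 -c "
from h import *
s=arm.state();print(s['time_s'],s['ft_force']);print(arm.sign_off())"
```

```text
48.8 [ 0.37650037 -0.04290788 -0.42151686]
the job is handed in; nothing more can be done
None
```

The job is done and handed in at 48.8 s, with no verdict reported.

- **Gate opened:** The lever was set to half open and let go. The wrist picture showed it pointing at the middle tick.
- **Finials:** I found two on the bench and put both in the basin. One was later shifted a few centimetres while the arm was away at the dolly. I measured it about 84 mm from the basin's centre, still inside.
- **Stirring:** The dolly made about 3.5 turns in circles about 68 mm across. Its foot was about 8 mm above the floor.
- **Dolly and gate put back:** The dolly stands upright on its pad, roughly 12 mm off the centre. The lever is against its closed stop, where force rose to 13 N with no motion. It lines up with the closed tick.

**Last pictures:** Both finials and all seven balls are in the basin. Each ring ball looked displaced from its start, though I judged that by eye and did not measure it. The tin, hammer, screwdriver and collar looked undisturbed, also by eye, and the gripper was clear of everything.

**What disagreed or went wrong:**
- The reported tool height read about 35 mm lower than the real fingertips. My first grasp closed above the lever knob and missed it. I then measured the offset by touching the gate disc and allowed for it in every later move.
- My first two grips on the dolly caught its rounded top. I set it back on the pad and gripped the handle lower before stirring.

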